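# Comb loose axle rods into a grooved tray

### The arm

A 6-joint arm with a two-finger parallel gripper is mounted at the origin on the work surface. World frame = base frame: x ahead of the robot, y to its left, z up, the work surface at z = 0. Lengths are in m, angles in rad, forces in N, time in s.
With the tool pointing down it reaches from about 0.375 to 0.9 m from the base axis. Payload 3.1 kg.
Tool frame: the origin (TCP) lies midway between the tips of the shut fingers; the grasp point (between the pads) lies 19 mm behind it (grip_depth is the distance from the TCP to the grasp point, in m); y points along the fingers, z is the direction in which the jaws open and shut, and the axes are right-handed (so a half turn about y gives the same grasp; the last joint's range is limited). The gripper opens to 85 mm and grips with 20 to 120 N. Pads are 22 mm wide; open, the fingers measure 114 mm over their backs; the gripper's body (76 mm by 85 mm) begins 54 mm behind the grasp point. The pads swing forward as they close: fully open they stand 13 mm farther back than shut.
Start: joints at [-1.399, 0.527, 1.433, -0, 1.181, -0.178], TCP at [0.214, -0.587, 0.231] pointing down, gripper open.
Joint ranges: [-3.08, 3.08], [-0.75, 2.2], [0.22, 2.44], [-1.43, 4.57], [0, 2.65], [-2.85, 2.85]. Speed limits (rad/s): [2.79, 2.79, 3.14, 3.14, 3.14, 3.14].

### API

Orientations are given as a unit quaternion [x, y, z, w].
In Python, from station import sense, snapshot, camera_model, sign_off, grip_depth gives the robot as it stands.
- The arm moves only by the tool play_rows, never from a script. Its argument "deltas" is a list of rows, each a list of 6 numbers: the shift along the tool's x, y, z in m, then the turn, a rotation vector about the tool's x, y, z in rad. A call has 1 to 12 rows; each row is the pose to reach, as a shift and turn from the pose commanded when the call began, along the tool's axes at that moment; what a row does not reach only later rows make up. A row lasts 1/10 s, in which the tool goes at most 50 mm and 8.59 degrees, less where a joint would pass 70% of its speed; a pose out of reach is approached as far as the arm can. A call with a gripper value outside its range is refused whole. "gripper" is the finger opening in m, from 0 to 0.0854, set as the call begins (left out, the last holds). The fingers move at their own pace and stop on an object; "force" is the grip in N (left out, the last holds). Time passes only in rows, so rows that repeat a pose let the fingers close. It gives the time, the measured TCP pose, the force and the opening at its end, in the units of the state.
- sense(): the state, without advancing time (a new reading comes with each control period).
- snapshot(name): name is "side" or "top" or "wrist"; returns the picture (384x512x3 uint8, red, green, blue); there is no depth.
- camera_model(name): a dict with "fx", "fy", "cx", "cy" (pixels), "camera_from_world" (4x4, takes a point from world to camera coordinates). Camera axes: x right, y up, looking along -z (the intrinsics and any distortion apply to the point x, -y, -z); pixel columns grow to the right and rows downward; lengths in m; the calibration is good to about 2 mm. The wrist camera is an equidistant fisheye: a pixel r from the principal point sees the ray r / f radians off the axis. A picture is of the moment at which its call begins: read the wrist's pose just before it. camera_model takes no time and is no camera call; for the wrist camera it gives the pose at the moment of the call.
- sign_off(): hands the job in, once; it reports no verdict.
The state is a dict: "t": time; "q": joint angles; "qd": joint speeds; "tau": joint torques, N m; "tcp_pos": TCP position; "tool_rot": TCP orientation; "force": force on the tool from outside, world axes, zero at the start; "ft_torque": the same for the moment, N m; "finger_gap": opening from 0.0 (shut) to 1.0 (fully open).
Only numpy, scipy, OpenCV 4.12 (cv2) and the standard library are available. Lean on these libraries where they do the work, as an engineer would, in place of code of your own. Each camera call takes 0.05 s, during which the arm holds its last target.

### The job

Take the rake from its rubber mat, set its teeth gently on the flat deck of the grooved tray behind the spilled rods and comb across to the far end, the teeth riding lightly on the ridges, neither hovering nor bearing down; where a rod catches, ease back and come again rather than force it, until every rod lies down in a groove. Move the rods with the rake only, never with the gripper, and leave the other things on the bench alone. Then stand the rake gently back upright on its mat and let go.

Things in the scene. Friction and masses are not known exactly. Their poses are not given: they have to be found in the camera images.
- tray: grey plastic sorting tray, fixed, 171 mm long (x) by 88 mm wide (y), on levelling feet. Origin: centre of its underside, 0 to 8 mm above the bench; y runs along the grooves, +x is the combing direction, from the flat deck to the far end. Inside its walls x is -81.5 to 81.5 mm, y -40 to 40 mm; wall tops at z = 28 mm; deck at z = 18 mm. It does not give under load
- tray_deck (a point): landing place for the rake: on the surface of the flat deck, at x = -67 mm in the tray's frame, on its centre line (14.5 mm from the near end wall). The deck runs from x = -81.5 to -9.5 mm; at the start no rod reaches below x = -50 mm. Axes as the tray's
- tray_groove (a point): the middle of the first groove, at deck height, x = -6 mm in the tray's frame. 9 grooves, 7 mm wide and 10.5 mm apart, 6 mm deep, with round-topped 3.5 mm ridges between; the last (x = 78 mm) lies against the far end wall. The moulding has warped: crowns lie up to 0.6 mm below deck level. A rod in a groove has its middle 3.5 mm below the crowns. Axes as the tray's
- rake_grip (a point): the hand rake (160 g): a white nylon comb head with an upright black plastic grip, on its teeth. This point is the centre of the grip, 55 mm straight above the soles of the teeth. The grip is 20 mm thick (x) by 30 mm wide (y) and reaches from 24 to 82 mm above the soles. x: across the comb, the direction in which it combs (it is the same both ways); y: along the row of teeth; z up
- rake_foot (a point): centre of the soles of the rake's teeth: 7 teeth, 8 mm wide with 3 mm gaps, in a row 74 mm long (y), each 24 mm long (x); teeth and head together are 24 mm high. The two outer teeth are runners with bevelled toes, 1 mm longer than the rest, and this point is level with their soles. Axes as rake_grip
- rest: the rake's black rubber mat, fixed, 130 mm (x) by 110 mm (y), 3 mm thick, on the bench. Origin: centre of its underside
- rod1: plain steel axle rod with domed ends, 5 mm across and 70 mm long, 11 g, spilled askew in the tray, on the deck and ridge crowns. Origin in its middle; x runs along the rod (either way round)
- rod2: plain steel axle rod with domed ends, 5 mm across and 70 mm long, 11 g, spilled askew in the tray, on the deck and ridge crowns. Origin in its middle; x runs along the rod (either way round)
- rod3: plain steel axle rod with domed ends, 5 mm across and 70 mm long, 11 g, spilled askew in the tray, on the deck and ridge crowns. Origin in its middle; x runs along the rod (either way round)
- rod4: plain steel axle rod with domed ends, 5 mm across and 70 mm long, 11 g, spilled askew in the tray, on the deck and ridge crowns. Origin in its middle; x runs along the rod (either way round)
- rod5: plain steel axle rod with domed ends, 5 mm across and 70 mm long, 11 g, spilled lying across the tops of other rods. Origin in its middle; x runs along the rod (either way round)
- robot_car: bystander: yellow two-wheeled student robot with a white breadboard, 160 x 146 mm, 60 mm high. Origin: centre at bench level
- organiser: bystander: clear plastic compartment box of components, 200 x 130 mm, 35 mm high. Origin: centre at bench level
- solder_spool: bystander: spool of solder wire standing on end, 54 mm across, 40 mm high. Origin: centre at bench level
Mind the look-alikes: they are no part of the job. Of the things shaped like the rest, the black one is meant. Of the things that look like the part that bears rake_grip, the smaller one is meant.

How it is judged:
On the way, in this order (a step that is already met when the one before it is completed fails the run):
1. the rake's teeth rest lightly on the tray's deck, behind the rods (contact force between rake and tray above 0.5 N and x of rake_foot in the frame of tray below -0.05 m and z of rake_foot in the frame of tray below 0.02 m and angle between rake_foot's own z axis and vertical below 0.15 rad), for 0.2 s.
2. the teeth ride on the ridges about half-way across the grooves (contact force between rake and tray above 0.5 N and x of rake_foot in the frame of tray between 0.02 and 0.045 m and z of rake_foot in the frame of tray below 0.02 m), for 0.1 s.
3. the teeth ride on the ridges near the far end (contact force between rake and tray above 0.5 N and x of rake_foot in the frame of tray above 0.05 m and z of rake_foot in the frame of tray below 0.02 m), for 0.1 s.
At the end, for the whole second after the job is handed in: All five rods at rest down in the tray's grooves (middle between 12 and 15.5 mm above the tray's underside, within 0.08 rad of the grooves); the rake let go and still, standing upright (within 0.08 rad) on its mat, its middle within 50 mm (x) and 45 mm (y) of the mat's centre (z of rod1 in the frame of tray between 0.012 and 0.0155 m and angle between the x axis of each of rod1, rod2, rod3, rod4, rod5 and the y axis of tray, either way round below 0.08 rad and x of rod1 in the frame of tray between -0.0095 and 0.083 m and linear speed of each of rod1, rod2, rod3, rod4, rod5, rake below 0.02 m/s and z of rod2 in the frame of tray between 0.012 and 0.0155 m and x of rod2 in the frame of tray between -0.0095 and 0.083 m and z of rod3 in the frame of tray between 0.012 and 0.0155 m and x of rod3 in the frame of tray between -0.0095 and 0.083 m and z of rod4 in the frame of tray between 0.012 and 0.0155 m and x of rod4 in the frame of tray between -0.0095 and 0.083 m and z of rod5 in the frame of tray between 0.012 and 0.0155 m and x of rod5 in the frame of tray between -0.0095 and 0.083 m and angle between rake_foot's own z axis and vertical below 0.08 rad and x of rake_foot in the frame of rest between -0.05 and 0.05 m and y of rake_foot in the frame of rest between -0.045 and 0.045 m and z of rake_foot in the frame of rest below 0.006 m); the robot touches nothing.
It fails at once if the rake bears on the tray with more than 20 N while combing, or with more than 35 N on landing ((contact force between rake and tray above 20 N and x of rake_foot in the frame of tray above -0.055 m) or contact force between rake and tray above 35 N).
It fails at once if the rake presses on a rod with more than 25 N (contact force between rake and rod1 above 25 N or contact force between rake and rod2 above 25 N or contact force between rake and rod3 above 25 N or contact force between rake and rod4 above 25 N or contact force between rake and rod5 above 25 N).
It fails at once if the rake is put down hard on its mat (over 40 N) (contact force between rake and rest above 40 N).
It fails at once if the robot itself touches a rod (contact force between any of the arm, the fingers and rod1 above 0.5 N or contact force between any of the arm, the fingers and rod2 above 0.5 N or contact force between any of the arm, the fingers and rod3 above 0.5 N or contact force between any of the arm, the fingers and rod4 above 0.5 N or contact force between any of the arm, the fingers and rod5 above 0.5 N).
It fails at once if a bystander is moved more than 15 mm (distance of any of robot_car, organiser, solder_spool from where it was at the start of the episode above 0.015 m).
It also fails if it takes over 72 s, if anything falls off the work surface, if the arm or the gripper's body presses on something with over 40 N, if the wrist force passes 120 N, or if a joint passes its speed limit or range.

## Working session

There is one attempt and no reset: what is moved stays moved. The work goes in short steps, Python scripts to look and compute and a tool call to move; the robot and the scene stay as the last step left them, time stands still between calls to the robot, and variables do not carry over. Pictures are saved under pics/ and viewed, and the job is handed in when it is done.

Besides the shell and the picture viewer there is one more tool, called as name(argument=value, ...) on one line, values as JSON. play_rows: Moves the arm, as the interface text tells. Its arguments: {"type":"object","properties":{"deltas":{"type":"array"},"gripper":{"type":"number"},"force":{"type":"number"}},"required":["deltas"]}

```bash
mkdir -p pics; python3 - <<'E'
from station import *
import cv2
s=sense();print({k:(s[k] if not hasattr(s[k],'round') else s[k].round(3)) for k in s}, grip_depth if not callable(grip_depth) else grip_depth())
for n in ["top","side","wrist"]:
    cv2.imwrite(f"pics/{n}0.png",snapshot(n)[:,:,::-1]);m=camera_model(n);print(n,m)
E
```

```text
{'t': 0.0, 'q': array([-1.399,  0.528,  1.434,  0.   ,  1.181, -0.178]), 'qd': array([ 0.   , -0.   ,  0.001, -0.001, -0.   ,  0.   ]), 'tau': array([-1.0000e-03, -4.4235e+01, -1.7803e+01, -0.0000e+00,  8.0000e-03,
        0.0000e+00]), 'tcp_pos': array([ 0.214, -0.586,  0.23 ]), 'tool_rot': array([-0.123,  0.697, -0.696,  0.123]), 'force': array([0.321, 0.408, 0.517]), 'ft_torque': array([ 0.033, -0.004, -0.024]), 'finger_gap': 0.9977654161690713} 0.0187
top {'fx': 382.690905602144, 'fy': 382.690905602144, 'cx': 252.91446333411878, 'cy': 189.554471646463, 'camera_from_world': array([[-0.00658942, -0.99980879,  0.01841092, -0.02052367],
       [ 0.99624959, -0.00497527,  0.08638293, -0.52552646],
       [-0.08627481,  0.01891108,  0.99609188, -0.93236785],
       [ 0.        ,  0.        ,  0.        ,  1.        ]])}
side {'fx': 483.79629243603176, 'fy': 483.79629243603176, 'cx': 253.7618353897476, 'cy': 193.18335060948675, 'camera_from_world': array([[-0.9463639 , -0.32260593,  0.01791071,  0.48135872],
       [ 0.24843596, -0.69110497,  0.67871459, -0.1834907 ],
       [-0.20657917,  0.64676064,  0.73418371, -1.14433578],
       [ 0.        ,  0.        ,  0.        ,  1.        ]])}
wrist {'fx': 297.3186396354542, 'fy': 297.3186396354542, 'cx': 258.0539296924639, 'cy': 187.75719536018556, 'camera_from_world': array([[ 0.34215642, -0.93964217, -0.0012539 , -0.62490346],
       [ 0.8892665 ,  0.32424338, -0.32260087,  0.04158511],
       [ 0.30353595,  0.10926491,  0.94653426, -0.38031844],
       [ 0.        ,  0.        ,  0.        ,  1.        ]])}
```

View pics/top0.png

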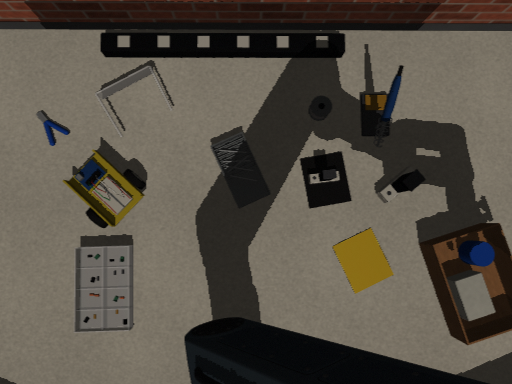

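View pics/side0.png

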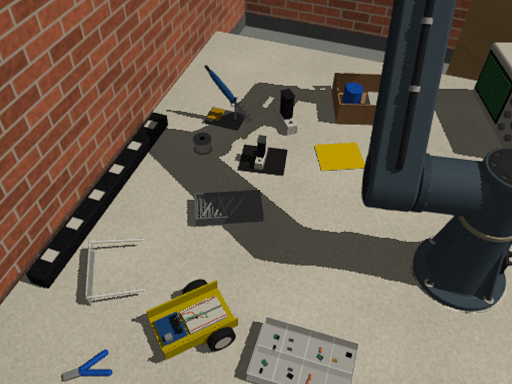

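View pics/wrist0.png

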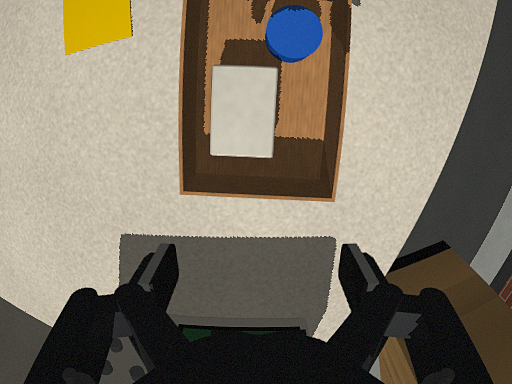

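The top view shows two rake-like things: one on the black mat at top (325,178), and a taller one on the bench at (402,184). There are two mats, black (325,180) and yellow (363,260). The task means the smaller rake and the black mat, so I'll enlarge those.

```bash
cat > h.py <<'E'
import numpy as np,cv2
from station import *
from scipy.spatial.transform import Rotation as R
def proj(n,P,m=None):
    m=m or camera_model(n);P=np.atleast_2d(P);T=np.array(m['camera_from_world'])
    c=P@T[:3,:3].T+T[:3,3];x,y,z=c[:,0],-c[:,1],-c[:,2]
    if n=='wrist':
        r=np.hypot(x,y);th=np.arctan2(r,z);k=th/np.maximum(r,1e-9);return np.c_[m['cx']+m['fx']*x*k,m['cy']+m['fy']*y*k]
    return np.c_[m['cx']+m['fx']*x/z,m['cy']+m['fy']*y/z]
def ray(n,uv,m=None):
    m=m or camera_model(n);T=np.array(m['camera_from_world'])
    a=(uv[0]-m['cx'])/m['fx'];b=(uv[1]-m['cy'])/m['fy']
    if n=='wrist':
        th=np.hypot(a,b);k=np.sin(th)/max(th,1e-9);d=np.array([a*k,-b*k,-np.cos(th)])
    else: d=np.array([a,-b,-1.])
    Rm=T[:3,:3];return -Rm.T@T[:3,3],Rm.T@d
def atz(n,uv,z,m=None):
    o,d=ray(n,uv,m);return o+d*(z-o[2])/d[2]
def crop(src,dst,x0,y0,x1,y1,k=5):
    im=cv2.imread(src)[y0:y1,x0:x1];cv2.imwrite(dst,cv2.resize(im,None,fx=k,fy=k,interpolation=cv2.INTER_CUBIC))
def snap(n,f):
    m=camera_model(n);im=snapshot(n);cv2.imwrite(f,im[:,:,::-1]);return m
E
python3 - <<'E'
from h import *
crop('pics/top0.png','pics/top0a.png',200,110,300,220,5)
crop('pics/top0.png','pics/top0b.png',290,140,440,220,5)
crop('pics/side0.png','pics/side0a.png',180,120,310,230,5)
E
```

```text
(no output)
```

View pics/top0a.png

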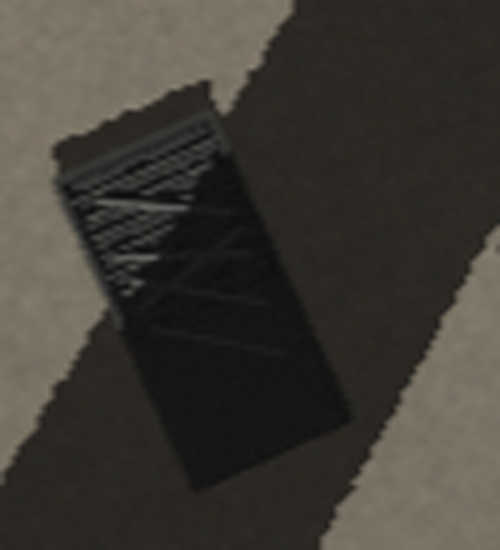

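View pics/top0b.png

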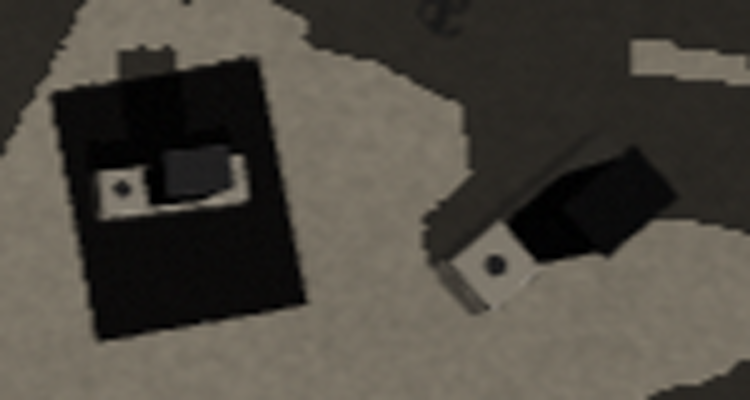

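View pics/side0a.png

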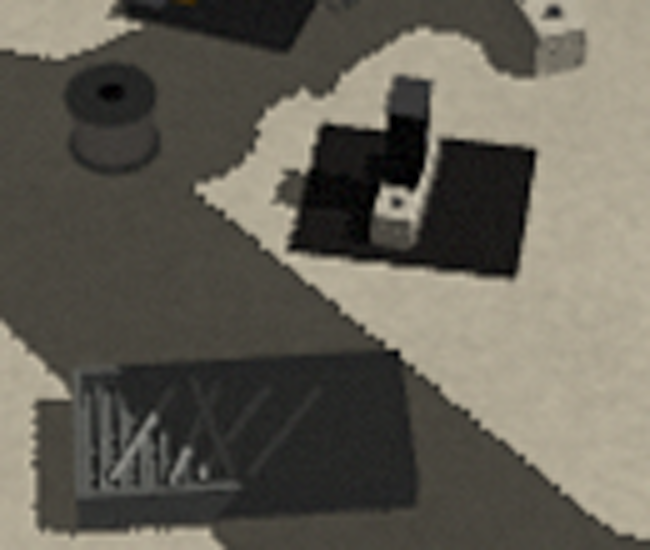

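```bash
python3 - <<'E'
from h import *
t=lambda a,x0,y0:np.array([x0+a[0]/5,y0+a[1]/5])
print('tray top corners z=.032 (outer)')
for a in [(57,180),(215,113),(352,420),(197,490)]: print(a,atz('top',t(a,200,110),.032).round(4))
for a in [(76,370),(400,350),(415,505),(76,492)]: print('side',a,atz('side',t(a,180,120),.032).round(4))
print('mat')
for a in [(52,93),(258,58),(307,303),(98,340)]: print(a,atz('top',t(a,290,140),.003).round(4))
print('grip top z=.085')
for a in [(163,150),(230,146),(232,188),(168,195)]: print(a,atz('top',t(a,290,140),.085).round(4))
print('head top .027')
for a in [(95,172),(245,153),(249,203),(101,220)]: print(a,atz('top',t(a,290,140),.027).round(4))
E
```

```text
tray top corners z=.032 (outer)
(57, 180) [0.6341 0.0794 0.032 ]
(215, 113) [6.679e-01 5.000e-04 3.200e-02]
(352, 420) [ 0.5134 -0.0666  0.032 ]
(197, 490) [0.4792 0.0102 0.032 ]
side (76, 370) [0.6666 0.0086 0.032 ]
side (400, 350) [ 0.513  -0.0617  0.032 ]
side (415, 505) [0.473  0.0354 0.032 ]
side (76, 492) [0.6338 0.084  0.032 ]
mat
(52, 93) [ 0.6064 -0.1466  0.003 ]
(258, 58) [ 0.6243 -0.2536  0.003 ]
(307, 303) [ 0.4975 -0.2754  0.003 ]
(98, 340) [ 0.4793 -0.1679  0.003 ]
grip top z=.085
(163, 150) [ 0.5654 -0.1866  0.085 ]
(230, 146) [ 0.5671 -0.2183  0.085 ]
(232, 188) [ 0.5472 -0.2187  0.085 ]
(168, 195) [ 0.5441 -0.1885  0.085 ]
head top .027
(95, 172) [ 0.5624 -0.164   0.027 ]
(245, 153) [ 0.5717 -0.2396  0.027 ]
(249, 203) [ 0.5464 -0.241   0.027 ]
(101, 220) [ 0.5382 -0.1666  0.027 ]
```

```bash
cat >> h.py <<'E'
def down(yaw,sgn=1):
    z=sgn*np.array([np.cos(yaw),np.sin(yaw),0]);y=np.array([0,0,-1.]);x=np.cross(y,z);return R.from_matrix(np.c_[x,y,z])
def rows(P0,R0,P1,R1,n):
    d=R0.inv().apply(np.array(P1)-P0);rv=(R0.inv()*R1).as_rotvec()
    return d.round(4),rv.round(4),np.round([np.r_[d,rv]*k/n for k in range(1,n+1)],4).tolist()
E
python3 - <<'E'
from h import *
s=sense();R0=R.from_quat(s['tool_rot']);print(R0.as_matrix().round(3),s['tcp_pos'])
m=camera_model('wrist');T=m['camera_from_world'];c=-T[:3,:3].T@T[:3,3]
print('cam in tool',R0.inv().apply(c-s['tcp_pos']).round(4), 'axis',R0.inv().apply(-T[2,:3]).round(3))
for sg in (1,-1):
    print(sg,rows(s['tcp_pos'],R0,[.53,-.203,.25],down(np.radians(7),sg),12))
E
```

```text
[[-0.939 -0.     0.343]
 [-0.343  0.002 -0.939]
 [-0.    -1.    -0.002]] [ 0.21409954 -0.5865947   0.23055047]
cam in tool [-0.0829 -0.142   0.0007] axis [0.323 0.946 0.   ]
1 (array([-0.4282, -0.0189, -0.2521]), array([ 1.2000e-03, -1.3432e+00, -1.3000e-03]), [[-0.0357, -0.0016, -0.021, 0.0001, -0.1119, -0.0001], [-0.0714, -0.0032, -0.042, 0.0002, -0.2239, -0.0002], [-0.1071, -0.0047, -0.063, 0.0003, -0.3358, -0.0003], [-0.1427, -0.0063, -0.084, 0.0004, -0.4477, -0.0004], [-0.1784, -0.0079, -0.1051, 0.0005, -0.5596, -0.0006], [-0.2141, -0.0095, -0.1261, 0.0006, -0.6716, -0.0007], [-0.2498, -0.011, -0.1471, 0.0007, -0.7835, -0.0008], [-0.2855, -0.0126, -0.1681, 0.0008, -0.8954, -0.0009], [-0.3212, -0.0142, -0.1891, 0.0009, -1.0074, -0.001], [-0.3569, -0.0158, -0.2101, 0.001, -1.1193, -0.0011], [-0.3926, -0.0173, -0.2311, 0.0011, -1.2312, -0.0012], [-0.4282, -0.0189, -0.2521, 0.0012, -1.3432, -0.0013]])
-1 (array([-0.4282, -0.0189, -0.2521]), array([1.4000e-03, 1.7984e+00, 1.3000e-03]), [[-0.0357, -0.0016, -0.021, 0.0001, 0.1499, 0.0001], [-0.0714, -0.0032, -0.042, 0.0002, 0.2997, 0.0002], [-0.1071, -0.0047, -0.063, 0.0004, 0.4496, 0.0003], [-0.1427, -0.0063, -0.084, 0.0005, 0.5995, 0.0004], [-0.1784, -0.0079, -0.1051, 0.0006, 0.7493, 0.0005], [-0.2141, -0.0095, -0.1261, 0.0007, 0.8992, 0.0006], [-0.2498, -0.011, -0.1471, 0.0008, 1.0491, 0.0008], [-0.2855, -0.0126, -0.1681, 0.0009, 1.199, 0.0009], [-0.3212, -0.0142, -0.1891, 0.0011, 1.3488, 0.001], [-0.3569, -0.0158, -0.2101, 0.0012, 1.4987, 0.0011], [-0.3926, -0.0173, -0.2311, 0.0013, 1.6486, 0.0012], [-0.4282, -0.0189, -0.2521, 0.0014, 1.7984, 0.0013]])
```

play_rows(deltas=[[-0.018, -0.001, -0.011, 0, -0.056, 0], [-0.054, -0.002, -0.032, 0, -0.168, 0], [-0.093, -0.004, -0.055, 0, -0.29, 0], [-0.132, -0.006, -0.078, 0, -0.414, 0], [-0.171, -0.008, -0.101, 0, -0.537, 0], [-0.21, -0.009, -0.124, 0, -0.66, 0], [-0.249, -0.011, -0.147, 0, -0.783, 0], [-0.288, -0.013, -0.17, 0, -0.905, 0], [-0.327, -0.015, -0.193, 0, -1.027, 0], [-0.366, -0.017, -0.216, 0, -1.15, 0], [-0.405, -0.018, -0.238, 0, -1.271, 0], [-0.428, -0.019, -0.252, 0.001, -1.343, -0.001]], gripper=0.06)

```text
t: 1.35
tcp_pos: [0.5312, -0.1996, 0.2504]
tool_rot: [-0.531, 0.466, -0.467, 0.532]
force: [0.7, 0.4, 0.8]
finger_gap: 0.707
```

play_rows(deltas=[[0, 0, 0, 0, 0, 0], [0, 0, 0, 0, 0, 0], [0, 0, 0, 0, 0, 0]])

```text
t: 1.65
tcp_pos: [0.5291, -0.2038, 0.2502]
tool_rot: [0.53, -0.469, 0.469, -0.529]
force: [-0.3, -0.1, 0.1]
finger_gap: 0.705
```

```bash
python3 - <<'E'
from h import *
s=sense();print(s['t'],s['tcp_pos'].round(4),s['q'].round(3),s['force'].round(2),s['finger_gap'])
print(R.from_quat(s['tool_rot']).as_matrix().round(4))
m=snap('wrist','pics/w1.png');np.save('w1.npy',m)
snap('top','pics/top1.png')
E
```

```text
1.65 [ 0.5291 -0.2038  0.2502] [-5.640e-01  4.270e-01  1.559e+00 -1.000e-03  1.155e+00 -6.850e-01] [-0.31 -0.09  0.08] 0.7050270512675567
[[ 1.212e-01 -6.000e-04  9.926e-01]
 [-9.926e-01 -1.100e-03  1.212e-01]
 [ 1.000e-03 -1.000e+00 -7.000e-04]]
```

View pics/w1.png

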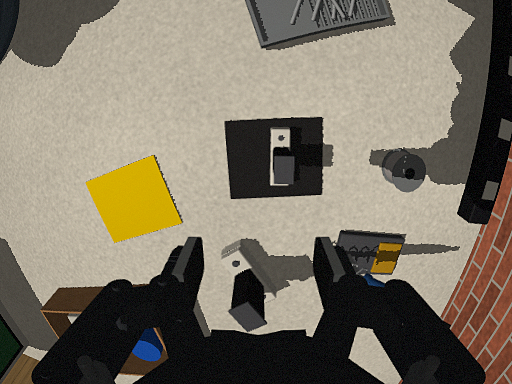

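View pics/top1.png

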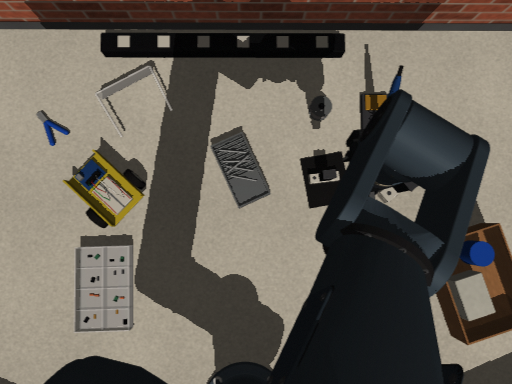

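The wrist view shows the small rake on the black mat at (283,155), the taller look-alike at (248,275), and the tray at the top (320,20). The top view now shows the tray lit, with its rods visible.

```bash
python3 - <<'E'
from h import *
m=np.load('w1.npy',allow_pickle=True).item()
print(proj('wrist',[[.556,-.203,.085],[.552,-.211,.003],[.5737,.006,.032],[.529,-.2038,.25]],m))
crop('pics/w1.png','pics/w1a.png',215,105,345,205,6)
crop('pics/top1.png','pics/top1a.png',200,115,280,215,6)
E
```

```text
[[283.29573985 169.91638717]
 [274.60934523 159.00176026]
 [316.22972241  -4.01741061]
 [258.07093093 245.94564126]]
```

View pics/w1a.png

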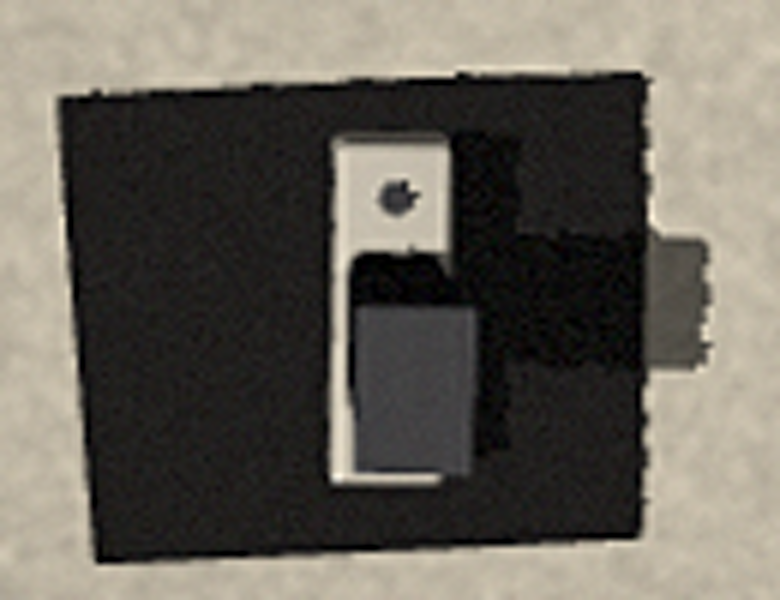

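View pics/top1a.png

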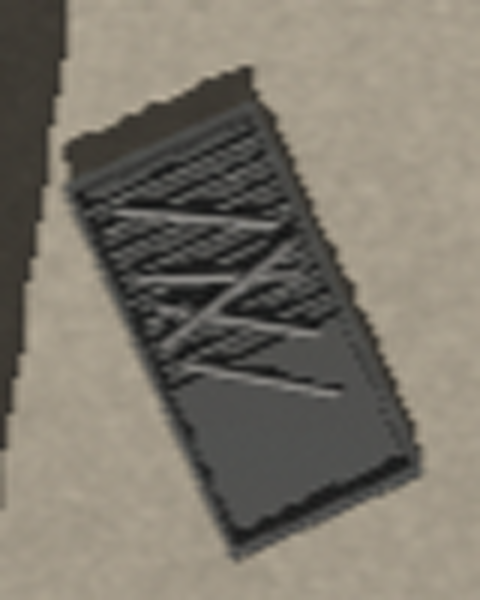

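```bash
python3 - <<'E'
from h import *
m=np.load('w1.npy',allow_pickle=True).item()
f=lambda a,z:atz('wrist',(215+a[0]/6,105+a[1]/6),z,m)[:2].round(4)
def c(pts,z):
    p=np.array([f(a,z) for a in pts]);print(p.tolist(),'mean',p.mean(0).round(4))
    # order: y+ x-, y+ x+, y- x+, y- x-
    for a,b in((0,1),(3,2)):d=p[b]-p[a];print(' x-edge',np.hypot(*d).round(4),np.degrees(np.arctan2(d[1],d[0])).round(1))
    for a,b in((3,0),(2,1)):d=p[b]-p[a];print(' y-edge',np.hypot(*d).round(4),np.degrees(np.arctan2(-d[0],d[1])).round(1))
c([(355,306),(476,306),(470,474),(356,472)],.085)
c([(333,137),(450,137),(444,484),(330,484)],.027)
c([(60,97),(645,73),(640,537),(98,562)],.003)
t=lambda a:(200+a[0]/6,115+a[1]/6)
def ct(pts,z):
    global f
    f=lambda a,z:atz('top',t(a),z)[:2].round(4); c(pts,z)
print('tray (y+x-),(y+x+),(y-x+),(y-x-)')
ct([(237,558),(70,190),(252,102),(420,475)],.032)
E
```

```text
[[0.5442, -0.1891], [0.5655, -0.1863], [0.5693, -0.2174], [0.5486, -0.2196]] mean [ 0.5569 -0.2031]
 x-edge 0.0215 7.5
 x-edge 0.0208 6.1
 y-edge 0.0308 8.2
 y-edge 0.0313 7.0
[[0.5397, -0.1669], [0.5636, -0.1637], [0.5734, -0.2384], [0.5489, -0.2414]] mean [ 0.5564 -0.2026]
 x-edge 0.0241 7.6
 x-edge 0.0247 7.0
 y-edge 0.0751 7.0
 y-edge 0.0753 7.5
[[0.4807, -0.1679], [0.6075, -0.1461], [0.6255, -0.2534], [0.4995, -0.2749]] mean [ 0.5533 -0.2106]
 x-edge 0.1287 9.8
 x-edge 0.1278 9.7
 y-edge 0.1086 10.0
 y-edge 0.1088 9.5
tray (y+x-),(y+x+),(y-x+),(y-x-)
[[0.4792, 0.0099], [0.6324, 0.0787], [0.6694, 0.003], [0.513, -0.0656]] mean [0.5735 0.0065]
 x-edge 0.1679 24.2
 x-edge 0.1708 23.7
 y-edge 0.0827 24.1
 y-edge 0.0843 26.0
```

play_rows(deltas=[[0.0025, 0.0, 0.0274, 0, 0, 0], [0.0025, 0.02, 0.0274, 0, 0, 0], [0.0025, 0.055, 0.0274, 0, 0, 0], [0.0025, 0.09, 0.0274, 0, 0, 0], [0.0025, 0.125, 0.0274, 0, 0, 0], [0.0025, 0.16, 0.0274, 0, 0, 0], [0.0025, 0.185, 0.0274, 0, 0, 0], [0.0025, 0.203, 0.0274, 0, 0, 0], [0.0025, 0.211, 0.0274, 0, 0, 0], [0.0025, 0.211, 0.0274, 0, 0, 0]])

```text
t: 2.75
tcp_pos: [0.5565, -0.2036, 0.0383]
tool_rot: [0.53, -0.469, 0.469, -0.529]
force: [0.1, 0.2, -0.1]
finger_gap: 0.699
```

```bash
python3 - <<'E'
from h import *
s=sense();print(s['t'],s['tcp_pos'].round(4),s['force'].round(2))
snap('wrist','pics/w2.png');snap('side','pics/s2.png')
crop('pics/s2.png','pics/s2a.png',190,80,320,190,5)
E
```

```text
2.75 [ 0.5565 -0.2036  0.0383] [ 0.11  0.16 -0.15]
```

View pics/w2.png

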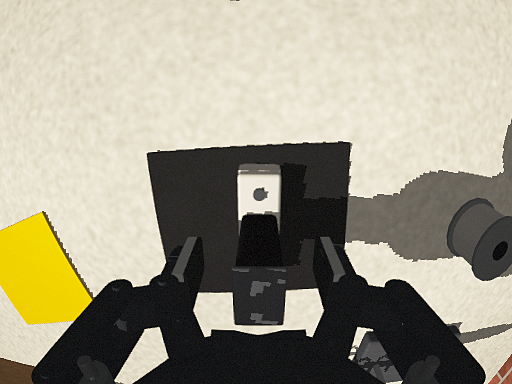

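View pics/s2a.png

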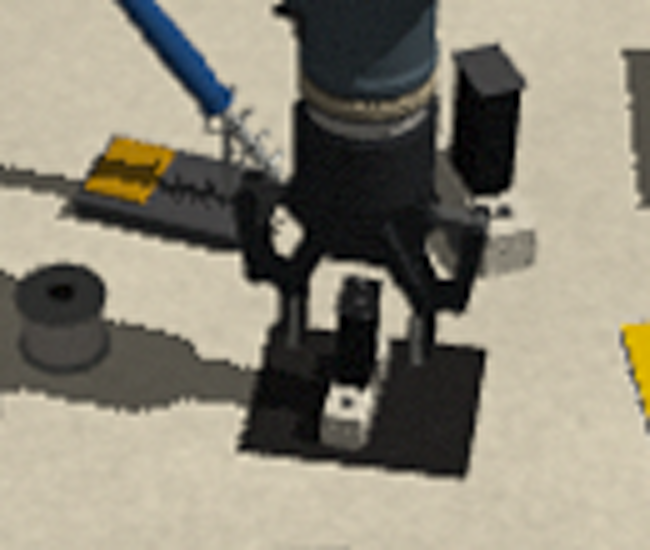

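The grip stands centred between the open fingers (wrist 260,270). Closing.

play_rows(deltas=[[0, 0, 0, 0, 0, 0], [0, 0, 0, 0, 0, 0], [0, 0, 0, 0, 0, 0], [0, 0, 0, 0, 0, 0], [0, 0, 0, 0, 0, 0], [0, 0, 0, 0, 0, 0]], gripper=0.0, force=50)

```text
t: 3.45
tcp_pos: [0.558, -0.2033, 0.0402]
tool_rot: [0.53, -0.468, 0.469, -0.529]
force: [-0.6, 0.8, 6.0]
finger_gap: 0.225
```

play_rows(deltas=[[0, 0, 0, 0, 0, 0], [0, 0, 0, 0, 0, 0], [0, -0.001, 0, 0, 0, 0], [0, -0.001, 0, 0, 0, 0]])

```text
t: 3.85
tcp_pos: [0.5574, -0.2029, 0.0402]
tool_rot: [0.53, -0.468, 0.469, -0.529]
force: [-0.3, 0.6, 2.2]
finger_gap: 0.226
```

```bash
python3 - <<'E'
from h import *
s=sense();R0=R.from_quat(s['tool_rot']);a=rows(s['tcp_pos'],R0,[.5124,-.021,.16],down(np.radians(24.2)),10);print(a[0],a[1]);print(R0.as_matrix().round(4))
E
```

```text
[-0.1859 -0.1199 -0.0225] [ 3.000e-04 -3.003e-01  1.000e-03]
[[ 1.217e-01 -0.000e+00  9.926e-01]
 [-9.926e-01 -1.000e-03  1.217e-01]
 [ 1.000e-03 -1.000e+00 -1.000e-04]]
```

play_rows(deltas=[[0, -0.004, 0, 0, 0, 0], [0, -0.015, 0, 0, 0, 0], [0, -0.035, 0, 0, 0, 0], [0, -0.06, 0, 0, 0, 0], [0, -0.09, 0, 0, 0, 0], [0, -0.11, 0, 0, 0, 0], [0, -0.12, 0, 0, 0, 0], [0, -0.12, 0, 0, 0, 0]])

```text
t: 4.65
tcp_pos: [0.5582, -0.2034, 0.1621]
tool_rot: [0.53, -0.467, 0.47, -0.53]
force: [0.2, 0.6, -2.3]
finger_gap: 0.228
```

play_rows(deltas=[[-0.01, 0, -0.001, 0, -0.015, 0], [-0.03, 0, -0.003, 0, -0.05, 0], [-0.06, 0, -0.007, 0, -0.1, 0], [-0.09, 0, -0.011, 0, -0.15, 0], [-0.12, 0, -0.015, 0, -0.2, 0], [-0.15, 0, -0.018, 0, -0.25, 0], [-0.176, 0, -0.021, 0, -0.285, 0], [-0.186, 0, -0.0225, 0, -0.3, 0], [-0.186, 0, -0.0225, 0, -0.3, 0], [-0.186, 0, -0.0225, 0, -0.3, 0]])

```text
t: 5.65
tcp_pos: [0.5127, -0.0212, 0.1598]
tool_rot: [0.594, -0.384, 0.384, -0.593]
force: [-0.4, -0.4, -1.3]
finger_gap: 0.23
```

```bash
python3 - <<'E'
from h import *
s=sense();print(s['t'],s['tcp_pos'].round(4),s['force'].round(2),s['ft_torque'].round(3))
print(R.from_quat(s['tool_rot']).as_matrix().round(4))
m=snap('wrist','pics/w3.png');np.save('w3.npy',m);snap('side','pics/s3.png');snap('top','pics/t3.png')
im=cv2.imread('pics/w3.png');cv2.imwrite('pics/w3a.png',cv2.resize(im[20:270,150:460],None,fx=2.5,fy=2.4,interpolation=cv2.INTER_CUBIC))
E
```

```text
5.65 [ 0.5127 -0.0212  0.1598] [-0.45 -0.37 -1.34] [0.02  0.014 0.001]
[[ 4.102e-01  4.000e-04  9.120e-01]
 [-9.120e-01 -1.700e-03  4.102e-01]
 [ 1.700e-03 -1.000e+00 -3.000e-04]]
```

View pics/w3.png

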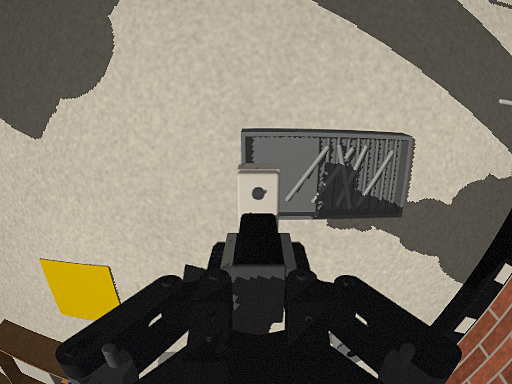

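View pics/s3.png

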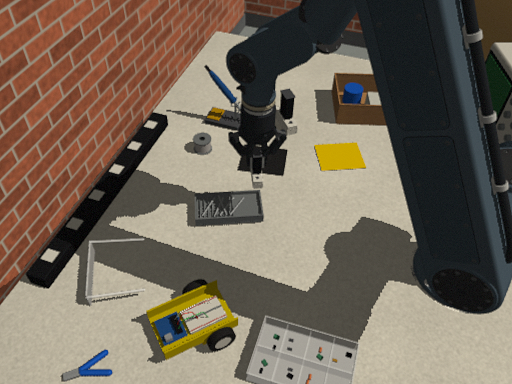

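View pics/w3a.png

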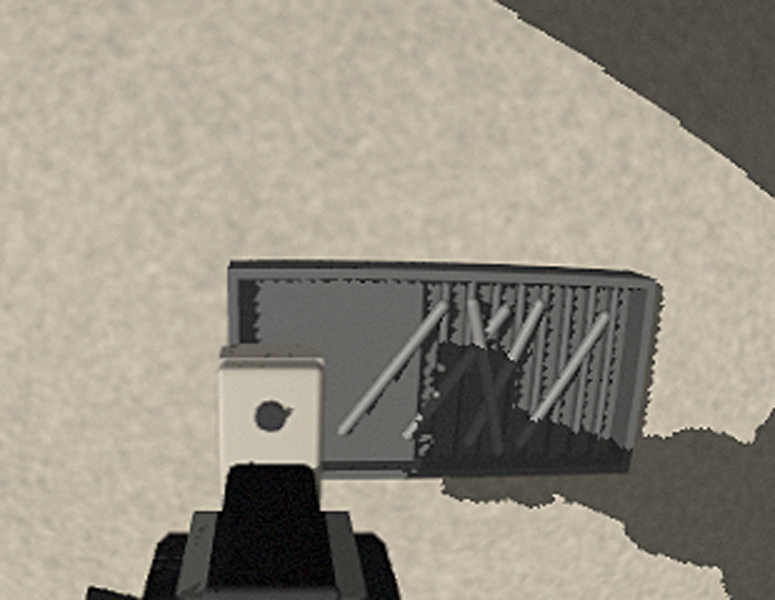

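```bash
python3 - <<'E'
from h import *
crop('pics/w3.png','pics/w3b.png',230,120,340,230,7)
crop('pics/w3.png','pics/w3c.png',330,120,430,230,7)
crop('pics/s3.png','pics/s3a.png',185,180,275,235,8)
crop('pics/t3.png','pics/t3a.png',200,115,280,215,6)
E
```

```text
(no output)
```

View pics/w3b.png

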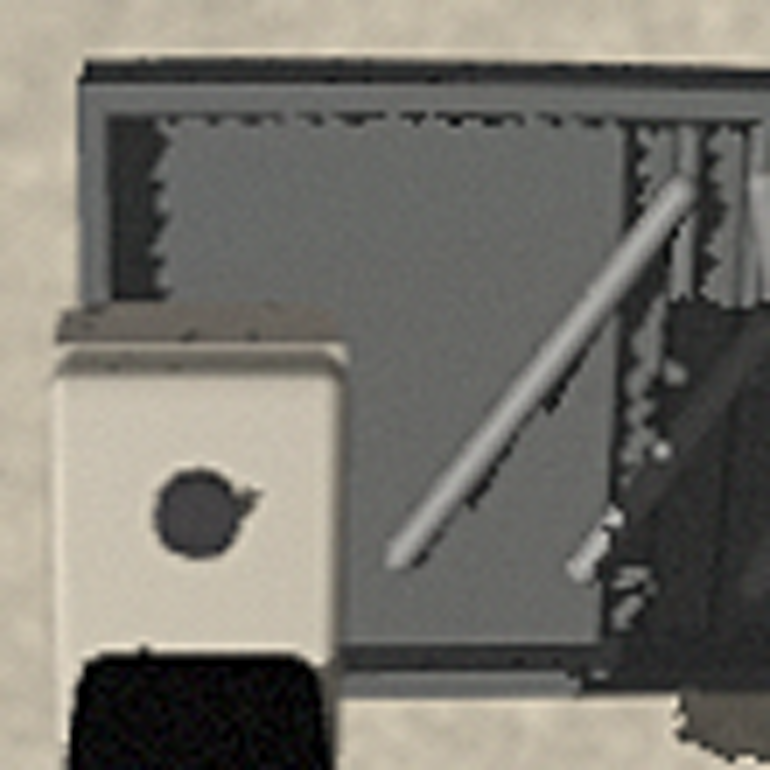

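View pics/w3c.png

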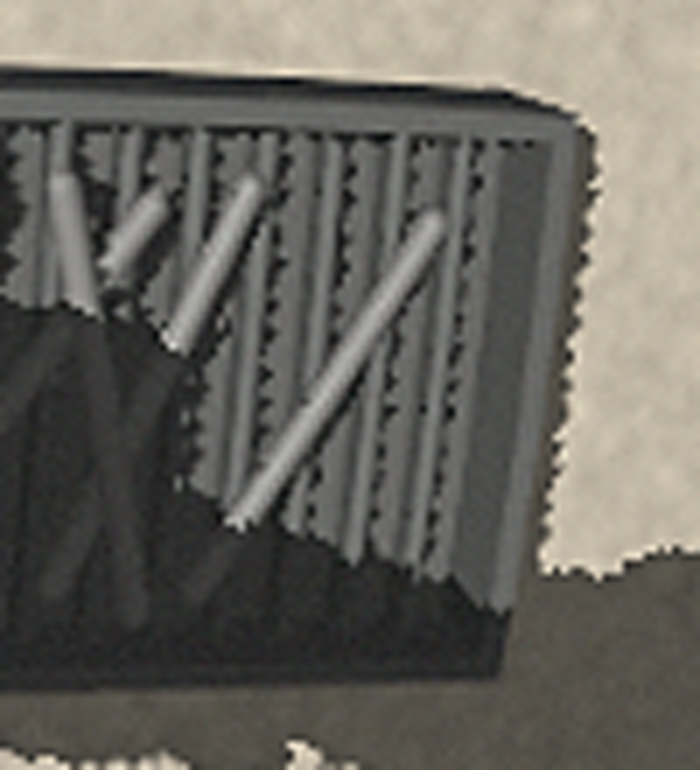

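View pics/s3a.png

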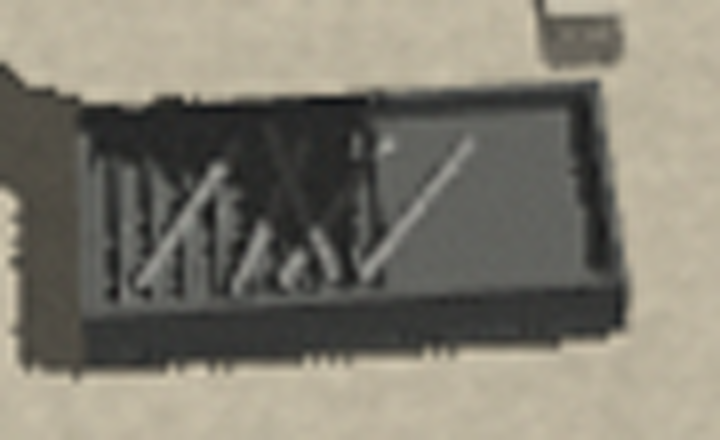

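View pics/t3a.png

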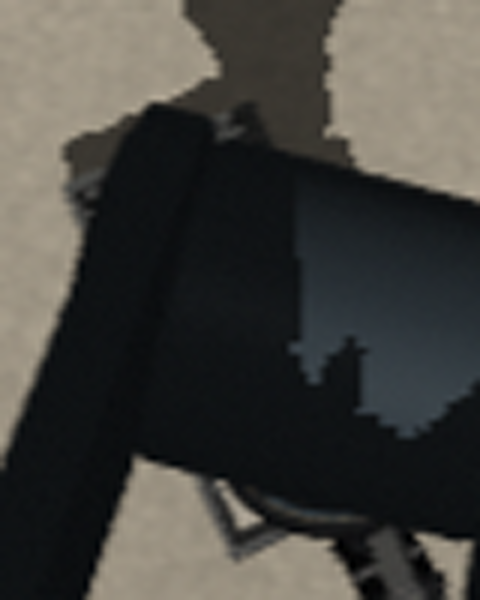

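```bash
cat > fit.py <<'E'
from h import *
from scipy.optimize import least_squares
m3=np.load('w3.npy',allow_pickle=True).item();mt=camera_model('top');ms=camera_model('side')
b=lambda u,v:(230+u/7,120+v/7);c=lambda u,v:(330+u/7,120+v/7);t=lambda u,v:(200+u/6,115+v/6);s=lambda u,v:(185+u/8,180+v/8)
X,Y=.0855,.044
# cam,model,pt,uv,mask (which tray coords known)
obs=[('wrist',m3,(-X,Y,.028),b(82,85)),('wrist',m3,(-.0815,.04,.028),b(107,115)),('wrist',m3,(X,Y,.028),c(573,120)),('wrist',m3,(.0815,.04,.028),c(548,138)),('wrist',m3,(X,-Y,.028),c(497,678)),
('top',mt,(-X,Y,.028),t(237,558)),('top',mt,(X,Y,.028),t(70,190)),('top',mt,(X,-Y,.028),t(252,102)),('top',mt,(-X,-Y,.028),t(420,475)),
('side',ms,(-X,Y,.028),s(625,285)),('side',ms,(X,Y,.028),s(80,320)),('side',ms,(X,-Y,.028),s(80,108)),('side',ms,(-X,-Y,.028),s(598,82))]
def T(p,P):
    cy,sy=np.cos(p[2]),np.sin(p[2]);P=np.array(P);return np.array([p[0]+cy*P[0]-sy*P[1],p[1]+sy*P[0]+cy*P[1],p[3]+P[2]])
def res(p,cams=('wrist','top','side')):
    r=[]
    for n,m,P,uv in obs:
        if n in cams: r+=list(proj(n,T(p,P),m)[0]-uv)
    if 'wrist' in cams:
        for y,z,uv in((-.044,.028,b(345,697)),(-.044,.028,b(580,693)),(-.04,.028,b(345,672)),(-.04,.018,b(450,645))):
            q=[proj('wrist',T(p,(x,y,z)),m3)[0] for x in(-.05,0)];d=q[1]-q[0];r.append(np.cross(d,np.array(uv)-q[0])/np.hypot(*d))
        for uv in(b(628,125),b(603,640)):
            q=[proj('wrist',T(p,(-.0095,y,.018)),m3)[0] for y in(-.03,.03)];d=q[1]-q[0];r.append(np.cross(d,np.array(uv)-q[0])/np.hypot(*d))
    return np.array(r)
if __name__=='__main__':
    for cams in(('wrist','top','side'),('wrist',),('top',),('side',)):
        o=least_squares(res,[.5735,.0065,.42,.004],args=(cams,),loss='soft_l1');print(cams,o.x.round(4),np.degrees(o.x[2]).round(2),np.sqrt(np.mean(o.fun**2)).round(2))
        if len(cams)!=2: print(res(o.x,cams).round(1).tolist())
E
python3 fit.py 2>/dev/null
```

```text
('wrist', 'top', 'side') [0.5762 0.0068 0.4258 0.001 ] 24.4 0.78
[-0.7, 0.1, 0.1, 0.0, -0.3, -0.6, -0.4, 0.5, -0.7, -0.3, -0.7, -0.3, -1.3, -1.1, 0.4, -0.8, 1.1, -1.4, 0.1, -1.5, -0.2, -1.6, -0.7, -1.0, -0.2, -1.6, 0.3, 0.2, 0.3, 0.6, -0.5, 0.2]
('wrist',) [0.5763 0.0069 0.426  0.0018] 24.41 0.34
[-0.7, 0.2, 0.1, 0.1, 0.1, -0.5, 0.0, 0.6, -0.3, -0.1, 0.0, -0.1, 0.0, 0.3, -0.7, -0.0]
('top',) [ 0.576   0.0067  0.4215 -0.014 ] 24.15 0.56
[-0.7, -0.0, -0.6, 0.0, 0.6, 0.7, 0.7, -0.7]
('side',) [ 0.5761  0.0057  0.4185 -0.0057] 23.98 0.18
[0.1, 0.1, 0.1, -0.4, -0.2, 0.3, 0.0, 0.0]
```

```bash
python3 - <<'E' 2>/dev/null
from h import *
m=np.load('w3.npy',allow_pickle=True).item()
Rt=np.array([[.4102,0.,.912],[-.912,0,.4102],[0,-1,0]])
p=np.array([.5127,-.0212,.1598])
f=lambda P:((proj('wrist',p+Rt@np.array(P),m)[0]-[230,120])*7).round(0)
# tool x = -rake y ; tool z = rake x; tool y = down
for nm,P in dict(topR=(-.037,.0132,.012),topL=(-.037,.0132,-.012),solR=(-.037,.0372,.012),solL=(-.037,.0372,-.012)).items(): print(nm,f(P))
x,y,yaw=.5762,.0068,np.radians(24.4)
print('target',x-.067*np.cos(yaw),y-.067*np.sin(yaw))
def tf(w): d=np.array(w)-[x,y];return [np.cos(yaw)*d[0]+np.sin(yaw)*d[1],-np.sin(yaw)*d[0]+np.cos(yaw)*d[1]]
print('now in tray',np.round(tf(p[:2]),4))
E
```

```text
topR [356. 382.]
topL [ 47. 382.]
solR [336. 306.]
solL [ 66. 306.]
target 0.5151841947259862 -0.0208779967982443
now in tray [-0.0694  0.0007]
```

play_rows(deltas=[[0.0007, 0.01, 0.0024, 0, -0.003, 0], [0.0007, 0.03, 0.0024, 0, -0.003, 0], [0.0007, 0.055, 0.0024, 0, -0.003, 0], [0.0007, 0.075, 0.0024, 0, -0.003, 0], [0.0007, 0.083, 0.0024, 0, -0.003, 0], [0.0007, 0.083, 0.0024, 0, -0.003, 0], [0.0007, 0.083, 0.0024, 0, -0.003, 0]])

```text
t: 6.5
tcp_pos: [0.5155, -0.0212, 0.0773]
tool_rot: [0.594, -0.383, 0.384, -0.594]
force: [0.3, -0.7, -0.8]
finger_gap: 0.227
```

```bash
python3 - <<'E'
from h import *
s=sense();print(s['t'],s['tcp_pos'].round(4),s['force'].round(2),s['ft_torque'].round(3))
print(R.from_quat(s['tool_rot']).as_matrix().round(4))
m=snap('wrist','pics/w4.png');np.save('w4.npy',m);snap('side','pics/s4.png')
crop('pics/w4.png','pics/w4a.png',200,80,360,200,5)
crop('pics/s4.png','pics/s4a.png',185,170,275,235,8)
E
```

```text
6.5 [ 0.5155 -0.0212  0.0773] [ 0.3  -0.66 -0.82] [0.04  0.004 0.048]
[[ 4.120e-01  1.000e-03  9.112e-01]
 [-9.112e-01 -1.500e-03  4.120e-01]
 [ 1.700e-03 -1.000e+00  3.000e-04]]
```

View pics/w4a.png

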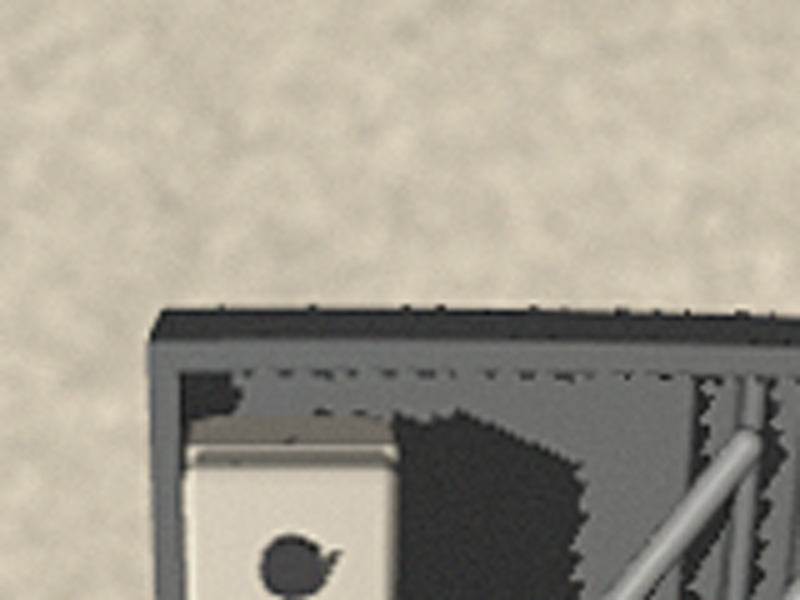

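View pics/s4a.png

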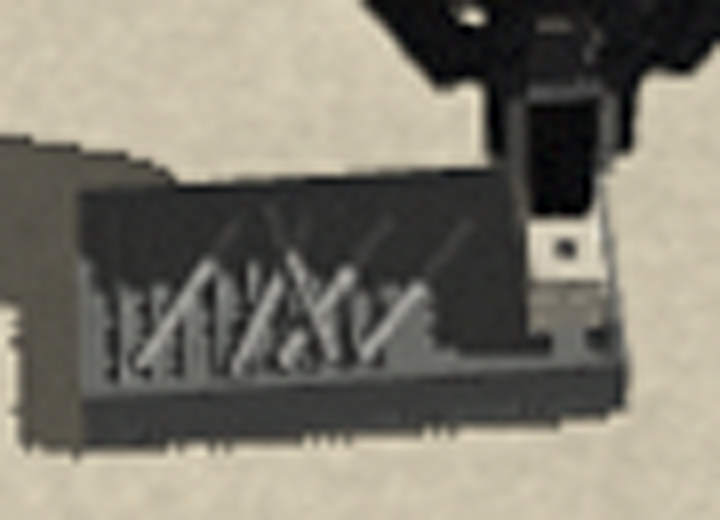

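play_rows(deltas=[[0, 0.003, 0.0005, 0, 0, 0], [0, 0.006, 0.0005, 0, 0, 0], [0, 0.009, 0.0005, 0, 0, 0], [0, 0.011, 0.0005, 0, 0, 0], [0, 0.013, 0.0005, 0, 0, 0], [0, 0.014, 0.0005, 0, 0, 0], [0, 0.014, 0.0005, 0, 0, 0]])

```text
t: 7.3
tcp_pos: [0.5153, -0.0206, 0.0629]
tool_rot: [0.595, -0.383, 0.383, -0.594]
force: [0.7, 0.2, -0.9]
finger_gap: 0.23
```

play_rows(deltas=[[0, 0.001, 0, 0, 0, 0], [0, 0.002, 0, 0, 0, 0], [0, 0.002, 0, 0, 0, 0]])

```text
t: 7.6
tcp_pos: [0.5154, -0.0206, 0.061]
tool_rot: [0.595, -0.383, 0.384, -0.594]
force: [-0.5, -0.4, -1.2]
finger_gap: 0.229
```

play_rows(deltas=[[0, 0.001, 0, 0, 0, 0], [0, 0.002, 0, 0, 0, 0], [0, 0.002, 0, 0, 0, 0]])

```text
t: 7.9
tcp_pos: [0.5155, -0.0207, 0.0591]
tool_rot: [0.595, -0.383, 0.384, -0.594]
force: [-0.2, -0.0, -1.2]
finger_gap: 0.226
```

play_rows(deltas=[[0, 0.001, 0, 0, 0, 0], [0, 0.0015, 0, 0, 0, 0], [0, 0.0015, 0, 0, 0, 0]])

```text
t: 8.2
tcp_pos: [0.5155, -0.0207, 0.059]
tool_rot: [0.595, -0.383, 0.384, -0.594]
force: [-2.3, 0.4, 11.2]
finger_gap: 0.225
```

play_rows(deltas=[[0, 0.001, 0, 0, 0, 0], [0, 0.001, 0, 0, 0, 0], [0, 0.001, 0, 0, 0, 0]])

```text
t: 8.5
tcp_pos: [0.5155, -0.0207, 0.0589]
tool_rot: [0.595, -0.382, 0.384, -0.594]
force: [-3.4, 1.7, 17.9]
finger_gap: 0.226
```

play_rows(deltas=[[0, -0.001, 0, 0, 0, 0], [0, -0.0019, 0, 0, 0, 0], [0, -0.0019, 0, 0, 0, 0]])

```text
t: 8.8
tcp_pos: [0.5156, -0.0207, 0.059]
tool_rot: [0.594, -0.383, 0.384, -0.594]
force: [-1.1, 0.8, 8.1]
finger_gap: 0.23
```

```bash
python3 - <<'E'
from h import *
s=sense();print(s['t'],s['tcp_pos'].round(4),s['force'].round(2),s['ft_torque'].round(3))
print(R.from_quat(s['tool_rot']).as_matrix().round(4))
m=snap('wrist','pics/w5.png');np.save('w5.npy',m);snap('side','pics/s5.png')
im=cv2.imread('pics/w5.png');cv2.imwrite('pics/w5a.png',cv2.resize(im[80:280,200:440],None,fx=3.2,fy=3,interpolation=cv2.INTER_CUBIC))
crop('pics/s5.png','pics/s5a.png',185,170,275,235,8)
E
```

```text
8.8 [ 0.5156 -0.0207  0.059 ] [-1.14  0.8   8.08] [-0.029  0.245 -0.044]
[[ 4.124e-01  7.000e-04  9.110e-01]
 [-9.110e-01 -1.400e-03  4.124e-01]
 [ 1.500e-03 -1.000e+00  1.000e-04]]
```

View pics/w5a.png

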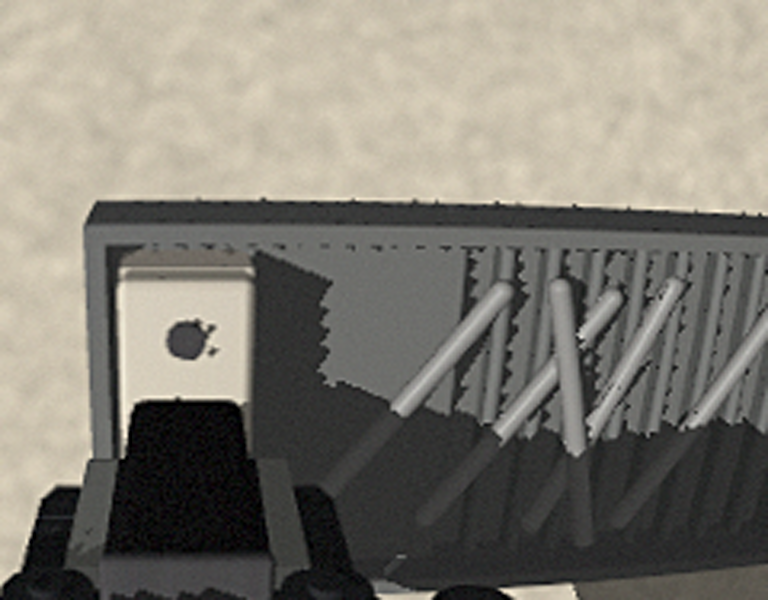

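View pics/s5a.png

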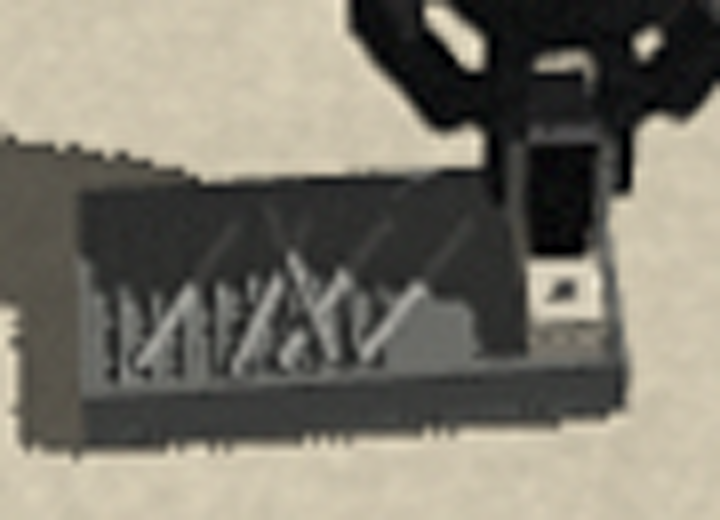

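play_rows(deltas=[[0, -0.0004, 0.001, 0, 0, 0], [0, -0.0004, 0.002, 0, 0, 0], [0, -0.0004, 0.003, 0, 0, 0], [0, -0.0004, 0.004, 0, 0, 0]])

```text
t: 9.3
tcp_pos: [0.5187, -0.0192, 0.059]
tool_rot: [0.595, -0.383, 0.383, -0.594]
force: [-2.2, -0.8, 5.8]
finger_gap: 0.227
```

play_rows(deltas=[[0, 0, 0.001, 0, 0, 0], [0, 0, 0.002, 0, 0, 0], [0, 0, 0.003, 0, 0, 0], [0, 0, 0.004, 0, 0, 0], [0, 0, 0.005, 0, 0, 0]])

```text
t: 9.8
tcp_pos: [0.5232, -0.0171, 0.059]
tool_rot: [0.595, -0.383, 0.383, -0.594]
force: [-2.2, -1.0, 5.9]
finger_gap: 0.231
```

play_rows(deltas=[[0, 0, 0.0015, 0, 0, 0], [0, 0, 0.003, 0, 0, 0], [0, 0, 0.0045, 0, 0, 0], [0, 0, 0.006, 0, 0, 0], [0, 0, 0.0075, 0, 0, 0], [0, 0, 0.009, 0, 0, 0], [0, 0, 0.0105, 0, 0, 0], [0, 0, 0.012, 0, 0, 0]])

```text
t: 10.6
tcp_pos: [0.5342, -0.0122, 0.059]
tool_rot: [0.595, -0.383, 0.383, -0.594]
force: [-1.7, -1.3, 6.0]
finger_gap: 0.23
```

play_rows(deltas=[[0, 0, 0.0015, 0, 0, 0], [0, 0, 0.003, 0, 0, 0], [0, 0, 0.0045, 0, 0, 0], [0, 0, 0.006, 0, 0, 0], [0, 0, 0.0075, 0, 0, 0], [0, 0, 0.009, 0, 0, 0]])

```text
t: 11.2
tcp_pos: [0.5424, -0.0085, 0.059]
tool_rot: [0.595, -0.383, 0.383, -0.594]
force: [-1.5, -1.6, 5.9]
finger_gap: 0.228
```

```bash
cat > look.py <<'E'
import sys
from h import *
k=sys.argv[1]
s=sense();p=s['tcp_pos'];yaw=np.radians(24.4);d=p[:2]-[.5762,.0068]
print(s['t'],p.round(4),s['force'].round(2),s['ft_torque'].round(3),'tray',np.round([np.cos(yaw)*d[0]+np.sin(yaw)*d[1],-np.sin(yaw)*d[0]+np.cos(yaw)*d[1]],4))
z=R.from_quat(s['tool_rot']).as_matrix();print(np.degrees(np.arctan2(z[1,2],z[0,2])).round(2),z[2].round(4))
m=snap('wrist',f'pics/w{k}.png')
im=cv2.imread(f'pics/w{k}.png');cv2.imwrite(f'pics/w{k}a.png',cv2.resize(im[80:280,140:390],None,fx=3.2,fy=3,interpolation=cv2.INTER_CUBIC))
if len(sys.argv)>2:
    snap('side',f'pics/s{k}.png');crop(f'pics/s{k}.png',f'pics/s{k}a.png',185,170,275,235,8)
E
python3 look.py 6 s
```

```text
11.2 [ 0.5424 -0.0085  0.059 ] [-1.54 -1.62  5.95] [-0.298  0.437  0.021] tray [-0.0371  0.    ]
24.37 [ 0.0011 -1.     -0.0015]
```

View pics/w6a.png

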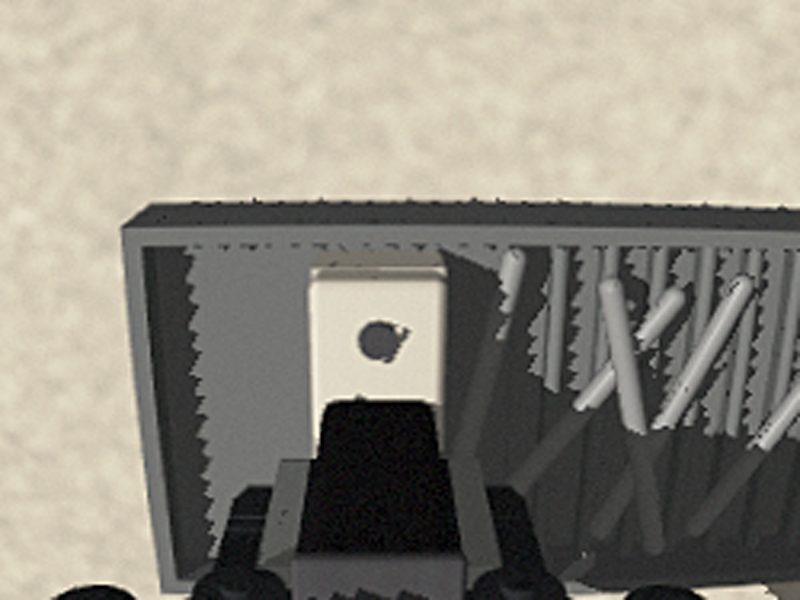

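View pics/s6a.png

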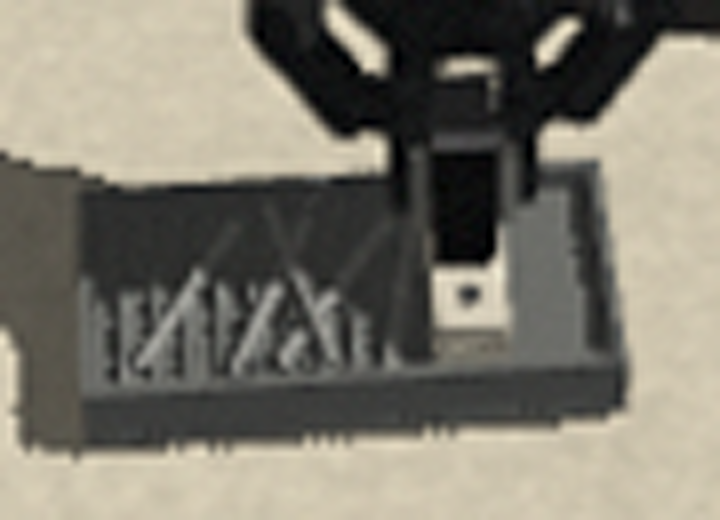

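The first rod is swinging parallel to the rake face, and the force is steady at about 7 N on the tray. I'll go on.

play_rows(deltas=[[0, 0, 0.0012, 0, 0, 0], [0, 0, 0.0024, 0, 0, 0], [0, 0, 0.0036, 0, 0, 0], [0, 0, 0.0048, 0, 0, 0], [0, 0, 0.006, 0, 0, 0], [0, 0, 0.0072, 0, 0, 0], [0, 0, 0.0084, 0, 0, 0]])

```text
t: 12.0
tcp_pos: [0.55, -0.005, 0.059]
tool_rot: [0.595, -0.383, 0.383, -0.594]
force: [-1.9, -1.5, 6.5]
finger_gap: 0.23
```

play_rows(deltas=[[0, 0, 0.001, 0, 0, 0], [0, 0, 0.002, 0, 0, 0], [0, 0, 0.003, 0, 0, 0], [0, 0, 0.004, 0, 0, 0], [0, 0, 0.005, 0, 0, 0]])

```text
t: 12.5
tcp_pos: [0.5546, -0.003, 0.059]
tool_rot: [0.595, -0.383, 0.383, -0.594]
force: [-2.6, -2.3, 5.3]
finger_gap: 0.23
```

```bash
python3 look.py 7
```

```text
12.5 [ 0.5546 -0.003   0.059 ] [-2.64 -2.27  5.34] [-0.28   0.403 -0.01 ] tray [-0.0237  0.0001]
24.37 [ 0.0011 -1.     -0.0015]
```

View pics/w7a.png

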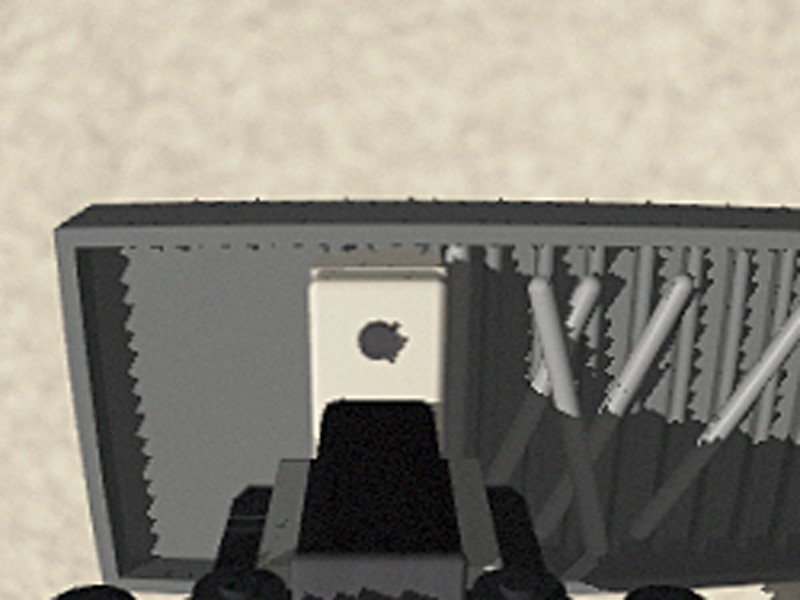

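play_rows(deltas=[[0, 0, 0.001, 0, 0, 0], [0, 0, 0.002, 0, 0, 0], [0, 0, 0.003, 0, 0, 0], [0, 0, 0.004, 0, 0, 0]])

```text
t: 12.95
tcp_pos: [0.5582, -0.0013, 0.059]
tool_rot: [0.595, -0.383, 0.383, -0.594]
force: [-3.0, -1.1, 5.9]
finger_gap: 0.229
```

play_rows(deltas=[[0, 0, 0.001, 0, 0, 0], [0, 0, 0.002, 0, 0, 0], [0, 0, 0.003, 0, 0, 0]])

```text
t: 13.25
tcp_pos: [0.561, -0.0001, 0.059]
tool_rot: [0.595, -0.383, 0.383, -0.594]
force: [-2.5, -1.3, 4.9]
finger_gap: 0.226
```

```bash
python3 look.py 8
```

```text
13.25 [ 5.61e-01 -1.00e-04  5.90e-02] [-2.49 -1.26  4.9 ] [-0.317  0.467 -0.052] tray [-0.0167  0.    ]
24.37 [ 0.0011 -1.     -0.0015]
```

View pics/w8a.png

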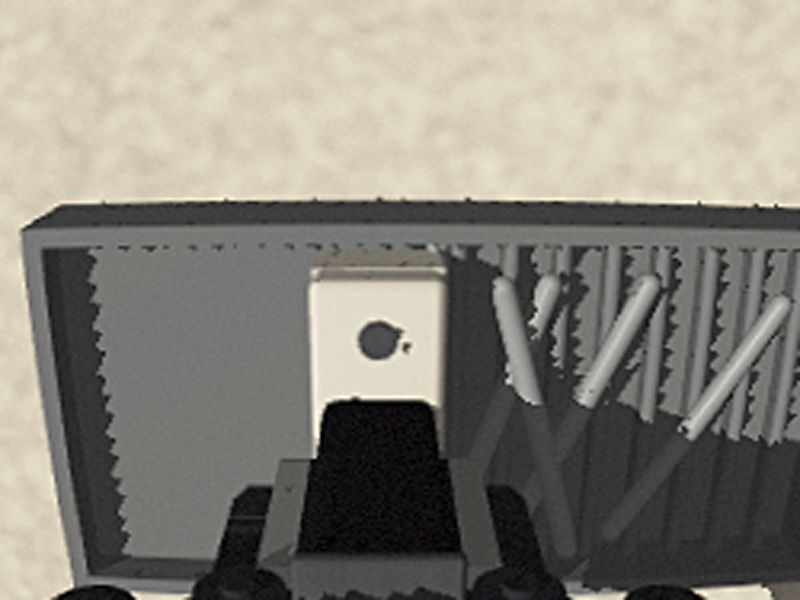

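play_rows(deltas=[[0, 0, 0.001, 0, 0, 0], [0, 0, 0.002, 0, 0, 0], [0, 0, 0.003, 0, 0, 0], [0, 0, 0.004, 0, 0, 0]])

```text
t: 13.7
tcp_pos: [0.5646, 0.0015, 0.059]
tool_rot: [0.595, -0.383, 0.383, -0.594]
force: [-2.1, -1.1, 5.5]
finger_gap: 0.23
```

play_rows(deltas=[[0, 0, 0.001, 0, 0, 0], [0, 0, 0.002, 0, 0, 0], [0, 0, 0.003, 0, 0, 0], [0, 0, 0.004, 0, 0, 0]])

```text
t: 14.1
tcp_pos: [0.5682, 0.0032, 0.0589]
tool_rot: [0.595, -0.383, 0.383, -0.594]
force: [-2.2, -0.6, 6.5]
finger_gap: 0.223
```

play_rows(deltas=[[0, 0, 0.001, 0, 0, 0], [0, 0, 0.002, 0, 0, 0], [0, 0, 0.003, 0, 0, 0], [0, 0, 0.004, 0, 0, 0]])

```text
t: 14.5
tcp_pos: [0.5715, 0.0048, 0.0589]
tool_rot: [0.595, -0.383, 0.383, -0.593]
force: [-2.2, -1.1, 5.2]
finger_gap: 0.228
```

```bash
python3 look.py 9
```

```text
14.5 [0.5715 0.0048 0.0589] [-2.18 -1.07  5.19] [-0.307  0.428  0.022] tray [-0.0051  0.0001]
24.38 [ 8.0e-04 -1.0e+00 -2.3e-03]
```

View pics/w9a.png

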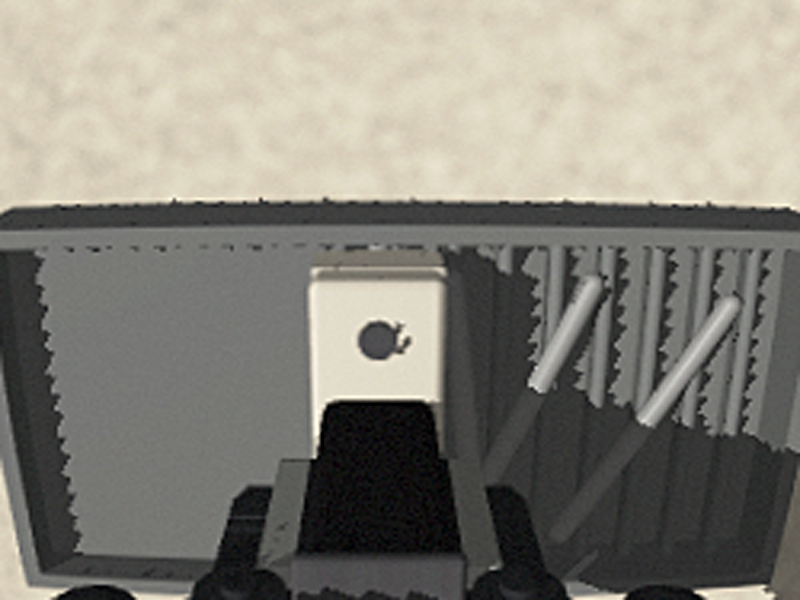

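play_rows(deltas=[[0, 0, 0.001, 0, 0, 0], [0, 0, 0.002, 0, 0, 0], [0, 0, 0.003, 0, 0, 0], [0, 0, 0.004, 0, 0, 0]])

```text
t: 14.95
tcp_pos: [0.5755, 0.0066, 0.0588]
tool_rot: [0.595, -0.383, 0.383, -0.594]
force: [-2.8, -1.9, 5.1]
finger_gap: 0.224
```

play_rows(deltas=[[0, 0, 0.001, 0, 0, 0], [0, 0, 0.002, 0, 0, 0], [0, 0, 0.003, 0, 0, 0], [0, 0, 0.004, 0, 0, 0]])

```text
t: 15.35
tcp_pos: [0.5797, 0.0084, 0.0588]
tool_rot: [0.595, -0.383, 0.384, -0.594]
force: [-1.7, -0.7, 3.7]
finger_gap: 0.229
```

```bash
python3 look.py 10
```

```text
15.35 [0.5797 0.0084 0.0588] [-1.66 -0.66  3.65] [-0.242  0.406 -0.016] tray [0.0038 0.0001]
24.35 [ 1.2e-03 -1.0e+00 -3.0e-04]
```

View pics/w10a.png

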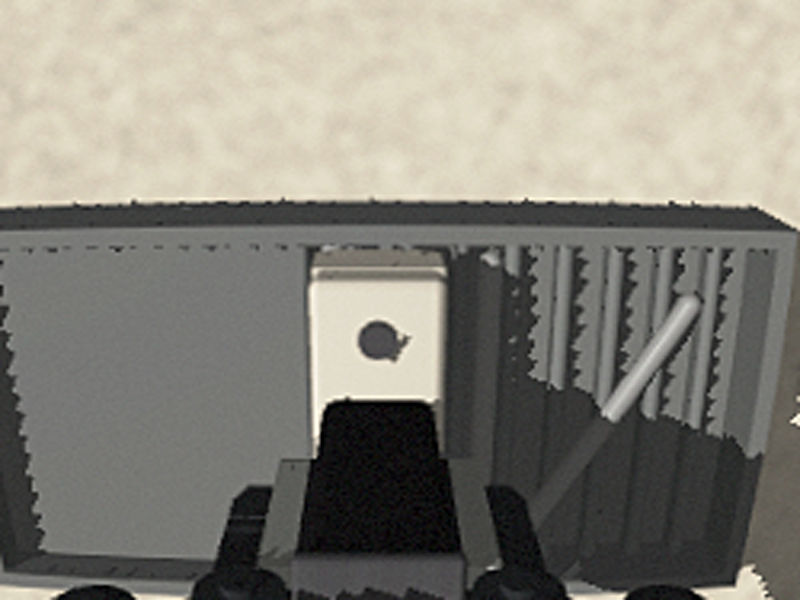

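play_rows(deltas=[[0, 0.0001, 0.001, 0, 0, 0], [0, 0.0002, 0.002, 0, 0, 0], [0, 0.0002, 0.003, 0, 0, 0], [0, 0.0002, 0.004, 0, 0, 0]])

```text
t: 15.8
tcp_pos: [0.5832, 0.01, 0.0587]
tool_rot: [0.595, -0.383, 0.384, -0.594]
force: [-2.9, -2.0, 4.6]
finger_gap: 0.226
```

play_rows(deltas=[[0, 0, 0.001, 0, 0, 0], [0, 0, 0.002, 0, 0, 0], [0, 0, 0.003, 0, 0, 0], [0, 0, 0.004, 0, 0, 0]])

```text
t: 16.2
tcp_pos: [0.587, 0.0117, 0.0586]
tool_rot: [0.595, -0.383, 0.384, -0.594]
force: [-1.7, 0.1, 4.5]
finger_gap: 0.231
```

```bash
python3 look.py 11
```

```text
16.2 [0.587  0.0117 0.0586] [-1.68  0.07  4.47] [-0.302  0.411 -0.016] tray [0.0118 0.    ]
24.35 [ 1.3e-03 -1.0e+00 -3.0e-04]
```

View pics/w11a.png

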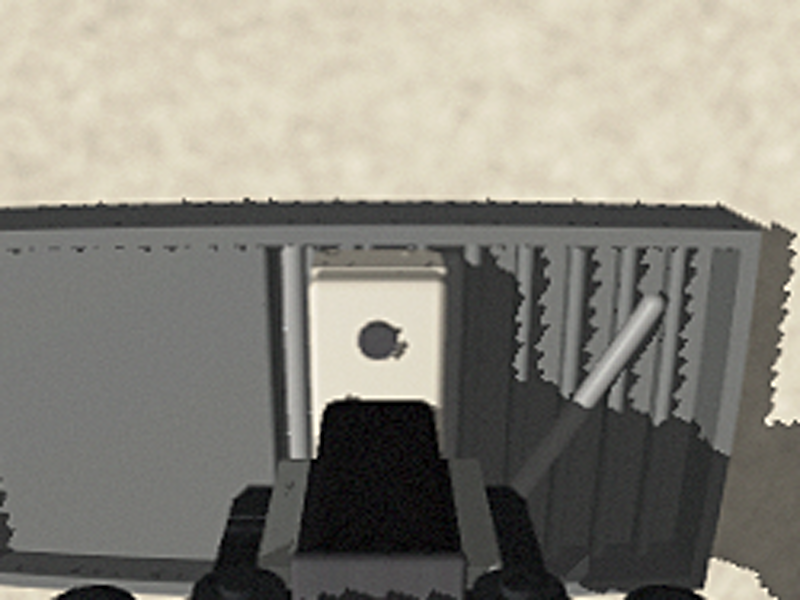

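play_rows(deltas=[[0, 0, 0.001, 0, 0, 0], [0, 0, 0.002, 0, 0, 0], [0, 0, 0.003, 0, 0, 0], [0, 0, 0.004, 0, 0, 0]])

```text
t: 16.65
tcp_pos: [0.5906, 0.0134, 0.0586]
tool_rot: [0.595, -0.383, 0.384, -0.594]
force: [-2.4, -1.3, 3.7]
finger_gap: 0.224
```

play_rows(deltas=[[0, 0, 0.001, 0, 0, 0], [0, 0, 0.002, 0, 0, 0], [0, 0, 0.003, 0, 0, 0], [0, 0, 0.004, 0, 0, 0]])

```text
t: 17.05
tcp_pos: [0.5946, 0.0151, 0.0585]
tool_rot: [0.594, -0.383, 0.384, -0.594]
force: [-0.5, -1.0, 1.4]
finger_gap: 0.23
```

play_rows(deltas=[[0, 0, 0.001, 0, 0, 0], [0, 0, 0.002, 0, 0, 0], [0, 0, 0.003, 0, 0, 0], [0, 0, 0.004, 0, 0, 0]])

```text
t: 17.45
tcp_pos: [0.5979, 0.0167, 0.0585]
tool_rot: [0.594, -0.383, 0.384, -0.594]
force: [0.7, -0.1, 0.2]
finger_gap: 0.226
```

```bash
python3 look.py 12 s
```

```text
17.45 [0.5979 0.0167 0.0585] [ 0.65 -0.09  0.2 ] [-0.055  0.115 -0.003] tray [0.0239 0.    ]
24.35 [ 1.2e-03 -1.0e+00 -1.0e-04]
```

View pics/w12a.png

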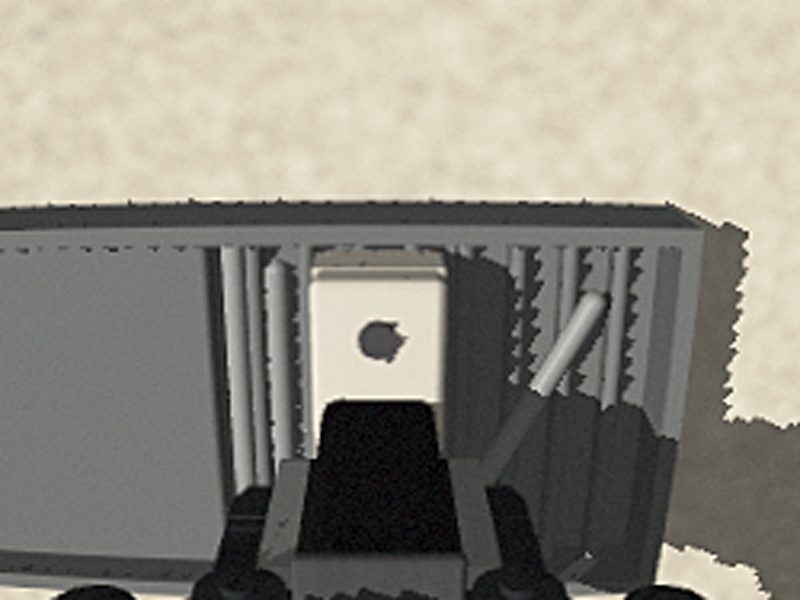

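View pics/s12a.png

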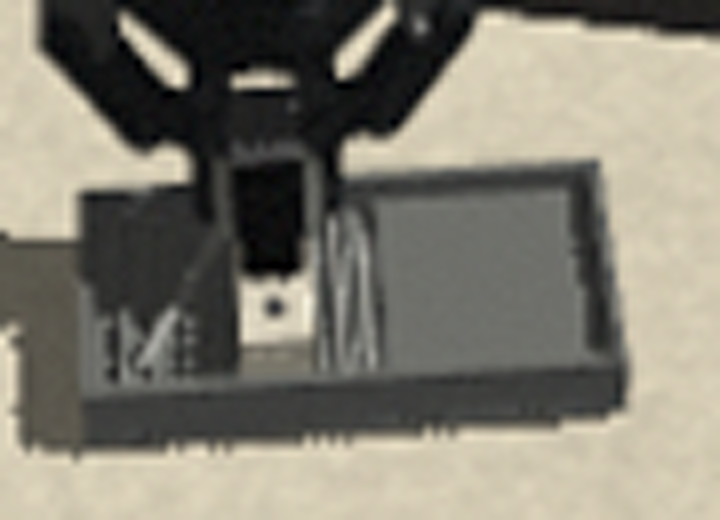

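play_rows(deltas=[[0, 0.0004, 0, 0, 0, 0], [0, 0.0007, 0.001, 0, 0, 0], [0, 0.0007, 0.002, 0, 0, 0]])

```text
t: 17.85
tcp_pos: [0.5991, 0.0172, 0.0584]
tool_rot: [0.595, -0.383, 0.383, -0.594]
force: [-2.4, -1.2, 4.5]
finger_gap: 0.229
```

play_rows(deltas=[[0, 0, 0.001, 0, 0, 0], [0, 0, 0.002, 0, 0, 0], [0, 0, 0.003, 0, 0, 0], [0, 0, 0.004, 0, 0, 0]])

```text
t: 18.25
tcp_pos: [0.6029, 0.0189, 0.0583]
tool_rot: [0.595, -0.383, 0.383, -0.594]
force: [-2.8, -1.0, 3.7]
finger_gap: 0.23
```

play_rows(deltas=[[0, 0, 0.001, 0, 0, 0], [0, 0, 0.002, 0, 0, 0], [0, 0, 0.003, 0, 0, 0], [0, 0, 0.004, 0, 0, 0]])

```text
t: 18.65
tcp_pos: [0.6061, 0.0204, 0.0583]
tool_rot: [0.595, -0.383, 0.383, -0.593]
force: [-3.6, -1.6, 7.7]
finger_gap: 0.226
```

```bash
python3 look.py 13
```

```text
18.65 [0.6061 0.0204 0.0583] [-3.57 -1.6   7.73] [-0.39   0.689  0.01 ] tray [0.0328 0.    ]
24.38 [ 0.001  -1.     -0.0025]
```

View pics/w13a.png

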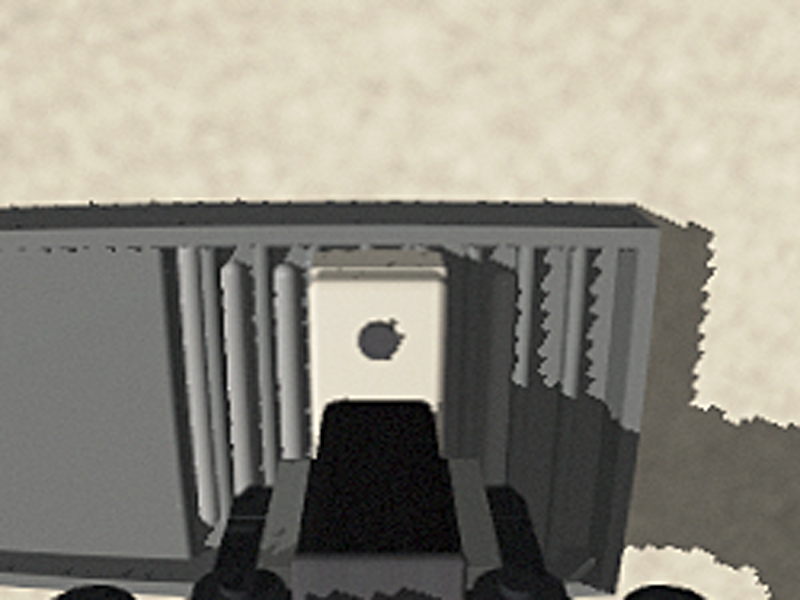

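play_rows(deltas=[[0, 0, 0.001, 0, 0, 0], [0, 0, 0.002, 0, 0, 0], [0, 0, 0.003, 0, 0, 0], [0, 0, 0.004, 0, 0, 0]])

```text
t: 19.1
tcp_pos: [0.6103, 0.0222, 0.0583]
tool_rot: [0.595, -0.383, 0.383, -0.594]
force: [-2.1, -0.8, 6.4]
finger_gap: 0.23
```

play_rows(deltas=[[0, 0, 0.001, 0, 0, 0], [0, 0, 0.002, 0, 0, 0], [0, 0, 0.003, 0, 0, 0], [0, 0, 0.004, 0, 0, 0]])

```text
t: 19.5
tcp_pos: [0.614, 0.0239, 0.0582]
tool_rot: [0.595, -0.383, 0.383, -0.594]
force: [-2.8, -0.9, 6.8]
finger_gap: 0.23
```

```bash
python3 look.py 14 s
```

```text
19.5 [0.614  0.0239 0.0582] [-2.79 -0.88  6.76] [-0.372  0.538 -0.026] tray [ 0.0414 -0.    ]
24.36 [ 0.0012 -1.     -0.0011]
```

View pics/w14a.png

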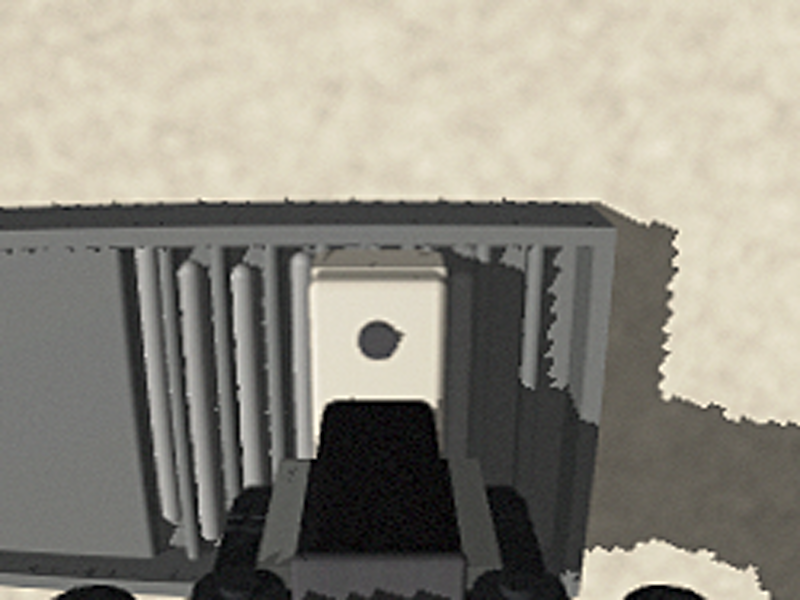

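View pics/s14a.png

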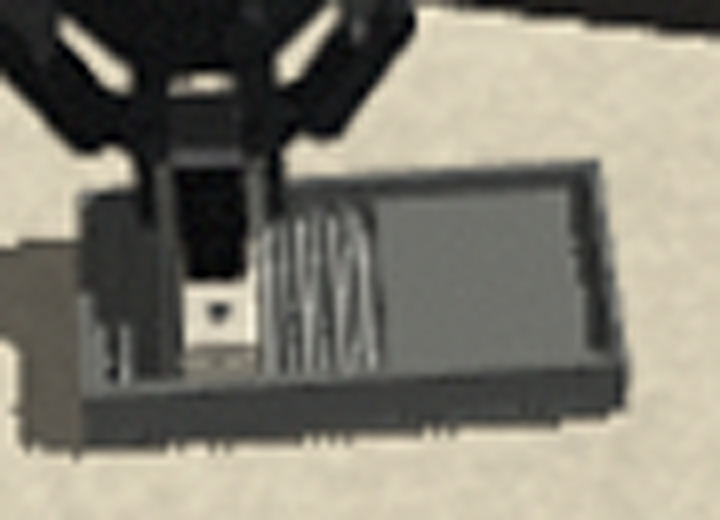

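play_rows(deltas=[[0, 0, 0.001, 0, 0, 0], [0, 0, 0.002, 0, 0, 0], [0, 0, 0.003, 0, 0, 0], [0, 0, 0.004, 0, 0, 0]])

```text
t: 20.0
tcp_pos: [0.6163, 0.0251, 0.0584]
tool_rot: [0.596, -0.384, 0.383, -0.593]
force: [-4.2, -1.9, 7.1]
finger_gap: 0.225
```

play_rows(deltas=[[0, 0, 0.001, 0, 0, 0], [0, 0, 0.002, 0, 0, 0], [0, 0, 0.003, 0, 0, 0], [0, 0, 0.004, 0, 0, 0]])

```text
t: 20.4
tcp_pos: [0.621, 0.0272, 0.0584]
tool_rot: [0.595, -0.383, 0.383, -0.594]
force: [-2.6, -1.2, 7.7]
finger_gap: 0.23
```

play_rows(deltas=[[0, 0, 0.001, 0, 0, 0], [0, 0, 0.002, 0, 0, 0], [0, 0, 0.003, 0, 0, 0], [0, 0, 0.004, 0, 0, 0]])

```text
t: 20.8
tcp_pos: [0.6241, 0.0286, 0.0584]
tool_rot: [0.595, -0.383, 0.383, -0.593]
force: [-5.2, -3.4, 9.2]
finger_gap: 0.232
```

```bash
python3 look.py 15 s
```

```text
20.8 [0.6241 0.0286 0.0584] [-5.17 -3.37  9.15] [-0.615  0.999  0.016] tray [0.0527 0.    ]
24.39 [ 0.001  -1.     -0.0029]
```

View pics/w15a.png

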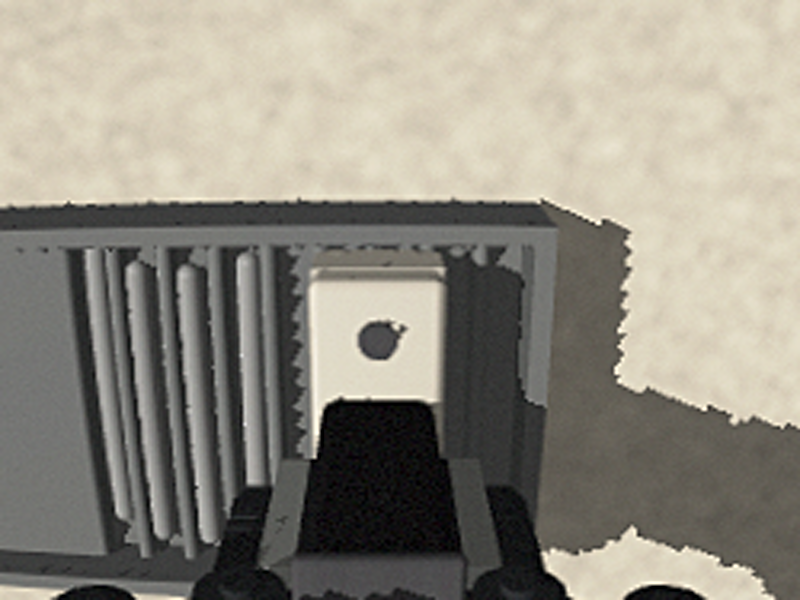

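View pics/s15a.png

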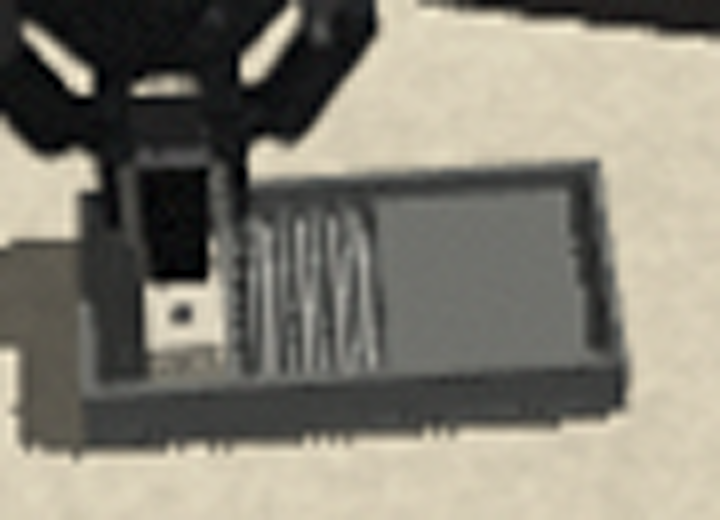

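```bash
python3 - <<'E'
from h import *
im=cv2.imread('pics/w15.png')[145:275,265:330].astype(float);im=np.clip((im/255)**.5*255*1.2,0,255).astype('uint8')
cv2.imwrite('pics/w15z.png',cv2.resize(im,None,fx=6,fy=4.5,interpolation=cv2.INTER_CUBIC))
E
```

```text
(no output)
```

View pics/w15z.png

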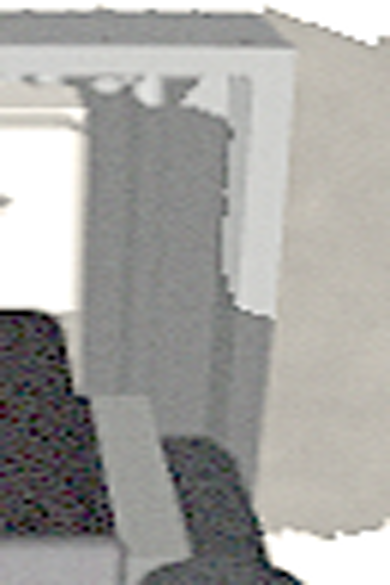

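play_rows(deltas=[[0, -0.0003, -0.001, 0, 0, 0], [0, -0.0005, -0.003, 0, 0, 0], [0, -0.0005, -0.006, 0, 0, 0], [0, -0.0005, -0.008, 0, 0, 0], [0, -0.0005, -0.01, 0, 0, 0]])

```text
t: 21.4
tcp_pos: [0.6166, 0.0248, 0.0585]
tool_rot: [0.594, -0.383, 0.384, -0.594]
force: [1.4, 0.3, 1.6]
finger_gap: 0.224
```

```bash
python3 look.py 16; python3 - <<'E'
from h import *
im=cv2.imread('pics/w16.png')[145:275,265:350].astype(float);im=np.clip((im/255)**.5*255*1.2,0,255).astype('uint8')
cv2.imwrite('pics/w16z.png',cv2.resize(im,None,fx=6,fy=4.5,interpolation=cv2.INTER_CUBIC))
E
```

```text
21.4 [0.6166 0.0248 0.0585] [1.41 0.32 1.64] [ 0.082 -0.259 -0.002] tray [ 0.0442 -0.0003]
24.35 [ 0.0019 -1.      0.0012]
```

View pics/w16z.png

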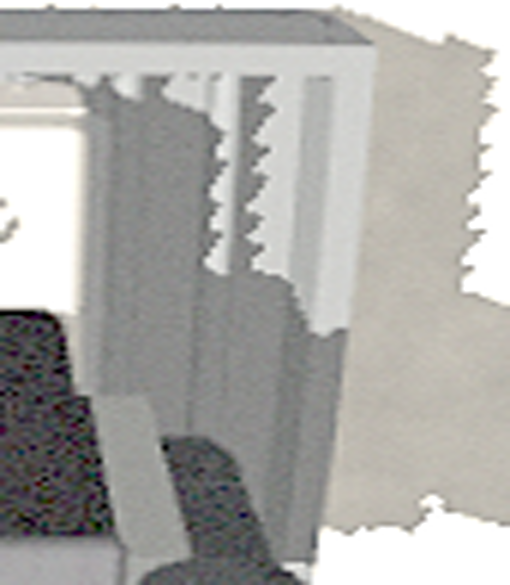

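play_rows(deltas=[[0, 0.0002, 0.001, 0, 0, 0], [0, 0.0002, 0.002, 0, 0, 0], [0, 0.0002, 0.003, 0, 0, 0], [0, 0.0002, 0.004, 0, 0, 0], [0, 0.0002, 0.005, 0, 0, 0]])

```text
t: 21.95
tcp_pos: [0.6191, 0.0266, 0.0584]
tool_rot: [0.595, -0.384, 0.383, -0.593]
force: [-2.6, -1.1, 6.0]
finger_gap: 0.228
```

play_rows(deltas=[[0, 0, 0.001, 0, 0, 0], [0, 0, 0.002, 0, 0, 0], [0, 0, 0.003, 0, 0, 0], [0, 0, 0.004, 0, 0, 0]])

```text
t: 22.35
tcp_pos: [0.6225, 0.0283, 0.0584]
tool_rot: [0.596, -0.384, 0.382, -0.593]
force: [-2.4, -1.7, 5.7]
finger_gap: 0.224
```

play_rows(deltas=[[0, 0, 0.001, 0, 0, 0], [0, 0, 0.002, 0, 0, 0], [0, 0, 0.003, 0, 0, 0]])

```text
t: 22.65
tcp_pos: [0.6241, 0.0291, 0.0584]
tool_rot: [0.596, -0.384, 0.382, -0.592]
force: [-5.4, -3.4, 8.3]
finger_gap: 0.229
```

```bash
python3 look.py 17;python3 - <<'E'
from h import *
im=cv2.imread('pics/w17.png')[145:275,265:350].astype(float);im=np.clip((im/255)**.5*255*1.2,0,255).astype('uint8')
cv2.imwrite('pics/w17z.png',cv2.resize(im,None,fx=6,fy=4.5,interpolation=cv2.INTER_CUBIC))
E
```

```text
22.65 [0.6241 0.0291 0.0584] [-5.4  -3.44  8.33] [-0.794  1.094 -0.04 ] tray [0.0529 0.0005]
24.41 [-4.e-04 -1.e+00 -7.e-03]
```

View pics/w17z.png

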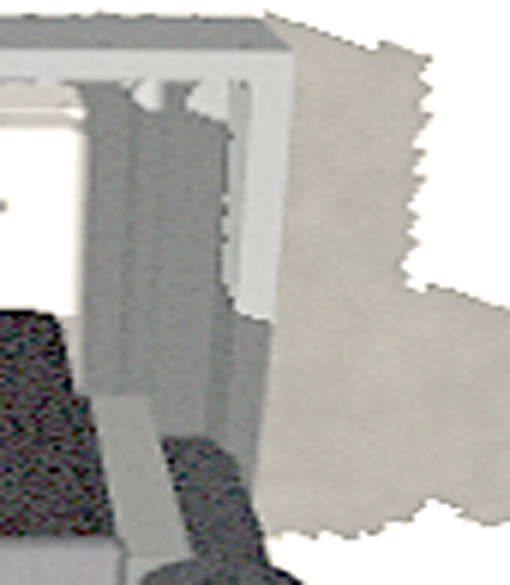

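View pics/w17a.png

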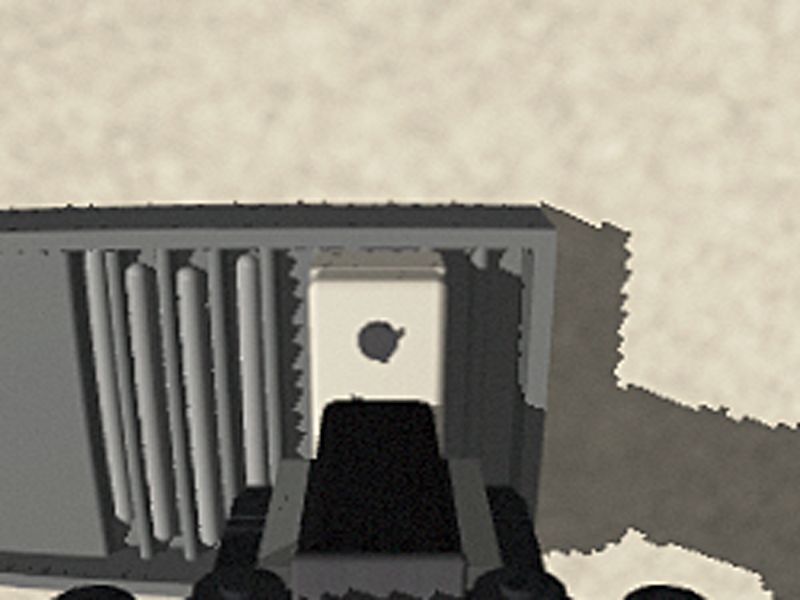

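play_rows(deltas=[[0, -0.001, -0.001, 0, 0, 0], [0, -0.004, -0.002, 0, 0, 0], [0, -0.012, -0.002, 0, 0, 0], [0, -0.025, -0.004, 0, 0, 0], [0, -0.04, -0.015, 0, 0, 0], [0, -0.05, -0.04, 0, 0, 0], [0, -0.05, -0.07, 0, 0, 0], [0, -0.05, -0.09, 0, 0, 0], [0, -0.05, -0.09, 0, 0, 0], [0, -0.05, -0.09, 0, 0, 0]])

```text
t: 23.7
tcp_pos: [0.546, -0.0075, 0.1093]
tool_rot: [-0.594, 0.382, -0.385, 0.594]
force: [0.5, 0.0, -1.6]
finger_gap: 0.227
```

```bash
python3 look.py 18 s;python3 - <<'E'
from h import *
im=cv2.imread('pics/w18.png')[110:250,280:440].astype(float);im=np.clip((im/255)**.6*255*1.2,0,255).astype('uint8')
cv2.imwrite('pics/w18z.png',cv2.resize(im,None,fx=4.8,fy=4.2,interpolation=cv2.INTER_CUBIC))
E
```

```text
23.7 [ 0.546  -0.0075  0.1093] [ 0.46  0.01 -1.58] [-0.028  0.008 -0.027] tray [-0.0334 -0.0005]
24.31 [ 0.0027 -1.      0.002 ]
```

View pics/w18.png

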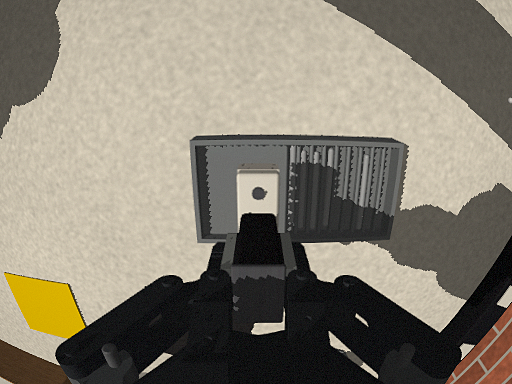

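View pics/w18z.png

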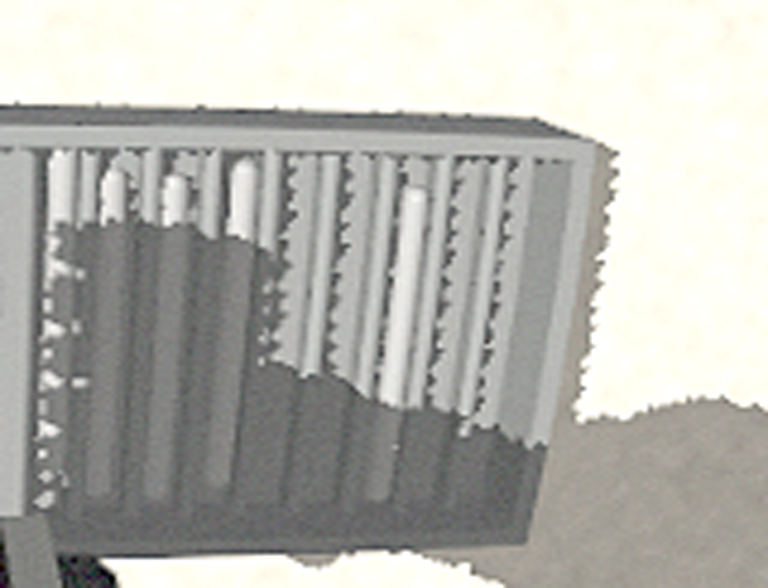

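View pics/s18a.png

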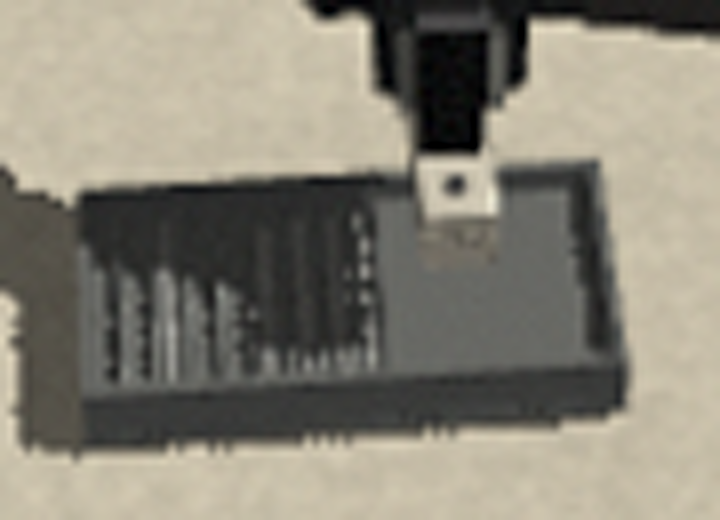

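```bash
python3 - <<'E' 2>/dev/null
from h import *
im=cv2.imread('pics/w18.png').astype(float);im=np.clip((im/255)**.6*255*1.2,0,255).astype('uint8')
k=8
x0,y0,x1,y1=285,140,385,215
o=cv2.resize(im[y0:y1,x0:x1],None,fx=k,fy=k,interpolation=cv2.INTER_CUBIC)
p=[.5762,.0068,np.radians(24.4),.0036]
def T(P):
    c,s=np.cos(p[2]),np.sin(p[2]);return [p[0]+c*P[0]-s*P[1],p[1]+s*P[0]+c*P[1],p[3]+P[2]]
m=camera_model('wrist')
for x in(-6,4.5,15,25.5,57):
    for z,col in((.0145,(0,255,0)),(.0205,(0,0,255))):
        q=(proj('wrist',[T((x/1e3,y,z)) for y in(-.035,.035)],m)-[x0,y0]+.5)*k
        cv2.line(o,tuple(q[0].astype(int).tolist()),tuple(q[1].astype(int).tolist()),col,1)
cv2.imwrite('pics/w18o.png',o)
s=sense();print(s['t'])
E
```

```text
23.8
```

View pics/w18o.png

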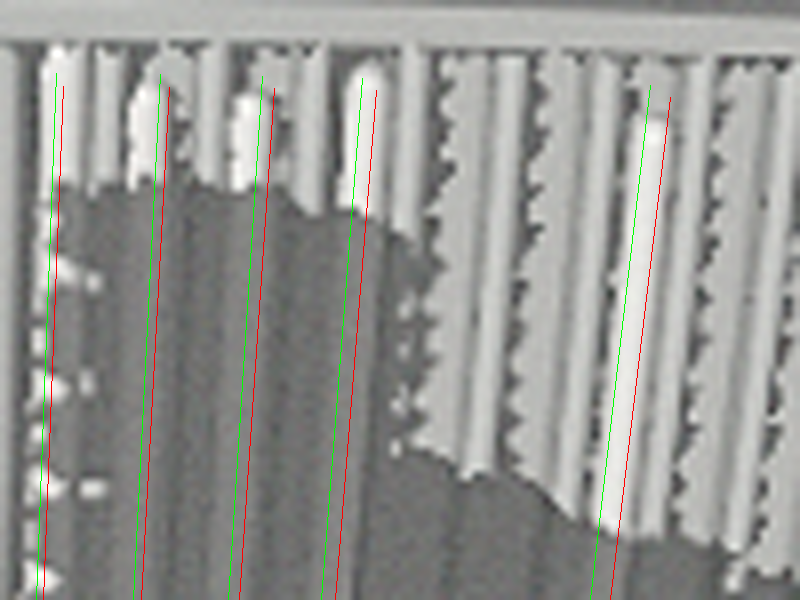

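```bash
python3 - <<'E' 2>/dev/null
from h import *
s=sense();R0=R.from_quat(s['tool_rot'])
print(rows(s['tcp_pos'],R0,[.60,-.06,.16],down(np.radians(24.3)),8)[:2])
E
```

```text
(array([ 0.0702, -0.0508,  0.0269]), array([-0.0023,  0.0011,  0.0029]))
```

play_rows(deltas=[[0, -0.02, 0, -0.002, 0, 0.003], [0.005, -0.04, 0.002, -0.002, 0, 0.003], [0.02, -0.051, 0.008, -0.002, 0, 0.003], [0.04, -0.051, 0.016, -0.002, 0, 0.003], [0.06, -0.051, 0.024, -0.002, 0, 0.003], [0.07, -0.051, 0.027, -0.002, 0, 0.003], [0.07, -0.051, 0.027, -0.002, 0, 0.003]])

```text
t: 24.5
tcp_pos: [0.5999, -0.0606, 0.1593]
tool_rot: [0.594, -0.384, 0.383, -0.594]
force: [0.5, 0.1, -1.9]
finger_gap: 0.228
```

```bash
python3 look.py 19 s;python3 - <<'E' 2>/dev/null
from h import *
im=cv2.imread('pics/w19.png').astype(float);im=np.clip((im/255)**.6*255*1.2,0,255).astype('uint8');cv2.imwrite('pics/w19z.png',im)
E
```

```text
24.5 [ 0.5999 -0.0606  0.1593] [ 0.46  0.06 -1.93] [ 0.002 -0.032 -0.042] tray [-0.0062 -0.0712]
24.31 [-7.0e-04 -1.0e+00 -1.1e-03]
```

View pics/w19z.png

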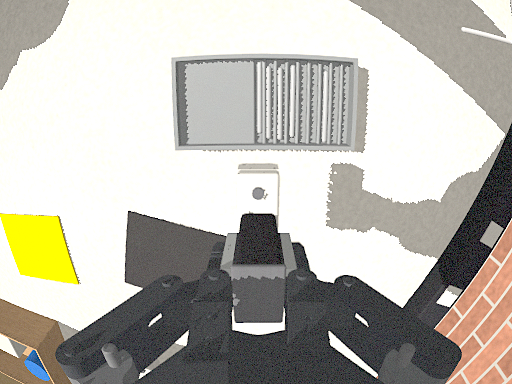

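View pics/s19a.png

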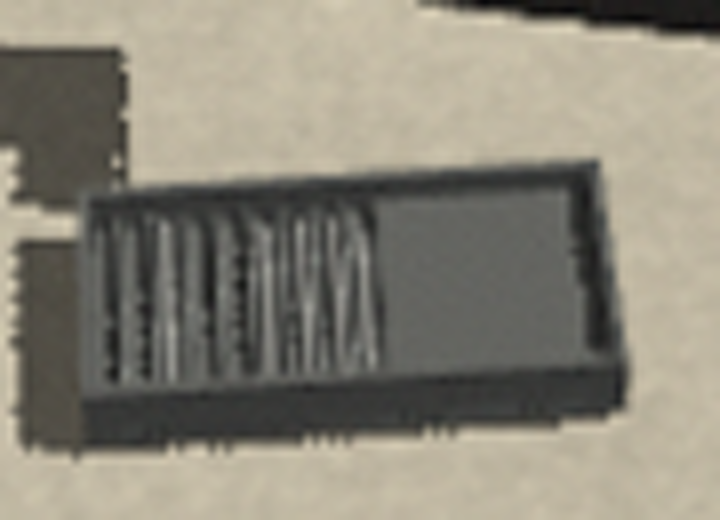

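```bash
python3 - <<'E' 2>/dev/null
from h import *
im=cv2.imread('pics/w19.png').astype(float);im=np.clip((im/255)**.7*255*1.1,0,255).astype('uint8')
k=7;x0,y0,x1,y1=250,50,362,135
o=cv2.resize(im[y0:y1,x0:x1],None,fx=k,fy=k,interpolation=cv2.INTER_CUBIC);cv2.imwrite('pics/w19p.png',o)
E
```

```text
(no output)
```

View pics/w19p.png

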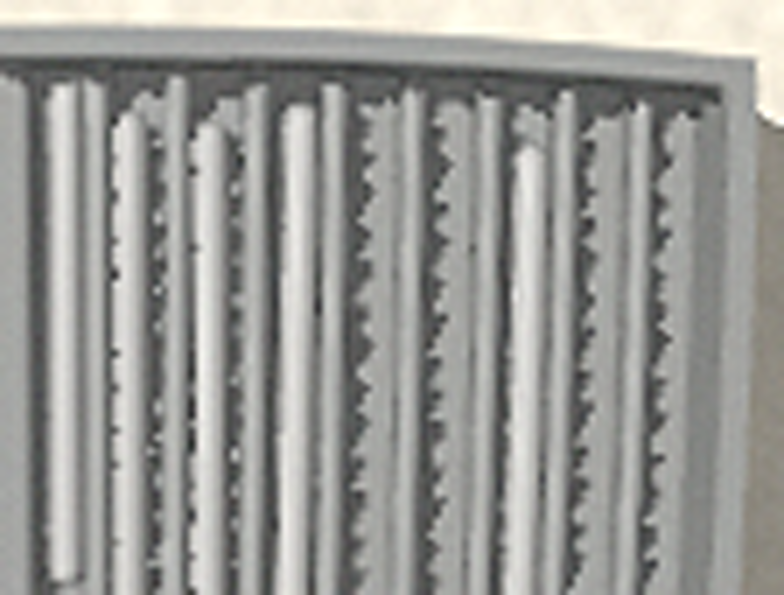

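```bash
python3 - <<'E' 2>/dev/null
from h import *
# wrist cam in tool frame fixed: get now, apply to pose at w15
s=sense();Rn=R.from_quat(s['tool_rot']).as_matrix();m=camera_model('wrist');T=np.array(m['camera_from_world'])
Tw=np.eye(4);Tw[:3,:3]=Rn;Tw[:3,3]=s['tcp_pos'];CT=T@Tw
Rp=down(np.radians(24.38)).as_matrix();T15=np.eye(4);T15[:3,:3]=Rp;T15[:3,3]=[.6241,.0286,.0584]
m['camera_from_world']=CT@np.linalg.inv(T15)
p=[.5762,.0068,np.radians(24.4),.0036]
def W(P):
    c,s_=np.cos(p[2]),np.sin(p[2]);return [p[0]+c*P[0]-s_*P[1],p[1]+s_*P[0]+c*P[1],p[3]+P[2]]
f=lambda P:(proj('wrist',W(P),m)[0]-[140,80])*[3.2,3]
print('inner far corner',f((.0815,.04,.028)),'outer',f((.0855,.044,.028)),'deck edge',f((-.0095,.038,.018)),'1mm',f((.0865,.044,.028)))
E
```

```text
inner far corner [536.18273012 250.27421813] outer [558.43775598 230.71583832] deck edge [ 69.77138372 250.19266234] 1mm [563.7423035  230.77913933]
```

```bash
python3 -c "
from h import *
crop('pics/w15.png','pics/w15q.png',255,140,330,175,10)"
```

```text
(no output)
```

View pics/w15q.png

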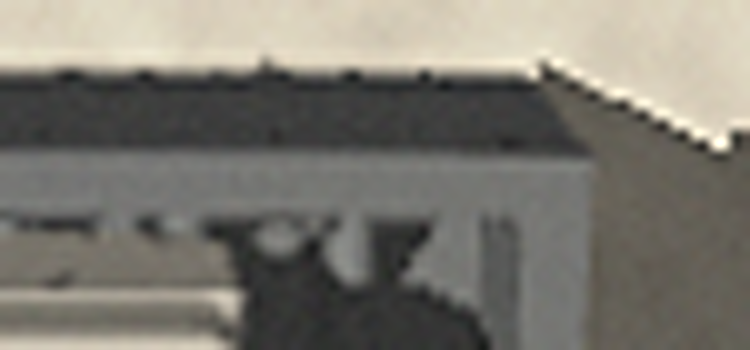

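```bash
python3 - <<'E' 2>/dev/null
from h import *
s=sense();R0=R.from_quat(s['tool_rot'])
print(rows(s['tcp_pos'],R0,[.555,-.207,.15],down(np.radians(8.3)),8)[:2])
E
```

```text
(array([ 0.1171,  0.0088, -0.0998]), array([ 0.004 ,  0.2802, -0.0028]))
```

play_rows(deltas=[[0.008, 0, -0.007, 0, 0.02, 0], [0.025, 0, -0.021, 0, 0.06, 0], [0.047, 0, -0.04, 0.002, 0.112, -0.001], [0.069, 0.003, -0.059, 0.002, 0.165, -0.002], [0.091, 0.006, -0.078, 0.003, 0.218, -0.002], [0.109, 0.009, -0.093, 0.004, 0.262, -0.003], [0.117, 0.009, -0.1, 0.004, 0.28, -0.003], [0.117, 0.009, -0.1, 0.004, 0.28, -0.003], [0.117, 0.009, -0.1, 0.004, 0.28, -0.003]])

```text
t: 25.5
tcp_pos: [0.5553, -0.2068, 0.1505]
tool_rot: [-0.535, 0.462, -0.463, 0.535]
force: [-0.3, -0.5, -1.2]
finger_gap: 0.229
```

play_rows(deltas=[[0, 0.015, 0, 0, 0, 0], [0, 0.04, 0, 0, 0, 0], [0, 0.065, 0, 0, 0, 0], [0, 0.085, 0, 0, 0, 0], [0, 0.097, 0, 0, 0, 0], [0, 0.102, 0, 0, 0, 0], [0, 0.104, 0, 0, 0, 0], [0, 0.104, 0, 0, 0, 0]])

```text
t: 26.3
tcp_pos: [0.5563, -0.2077, 0.0469]
tool_rot: [-0.535, 0.461, -0.463, 0.535]
force: [-0.1, 0.9, -1.2]
finger_gap: 0.226
```

```bash
python3 look.py 20;python3 - <<'E'
from h import *
s=sense();print(R.from_quat(s['tool_rot']).as_matrix().round(4))
m=camera_model('wrist');
for P in ([.5533,-.2106,.003],): print(proj('wrist',P,m))
snap('side','pics/s20.png');crop('pics/s20.png','pics/s20a.png',200,90,320,190,5)
E
```

```text
26.3 [ 0.5563 -0.2077  0.0469] [-0.06  0.89 -1.24] [ 0.051  0.042 -0.001] tray [-0.1068 -0.1871]
8.34 [ 0.0021 -1.      0.0026]
[[ 0.1448  0.0034  0.9895]
 [-0.9895 -0.0019  0.1448]
 [ 0.0024 -1.      0.003 ]]
[[253.08255794 216.54657335]]
```

View pics/w20.png

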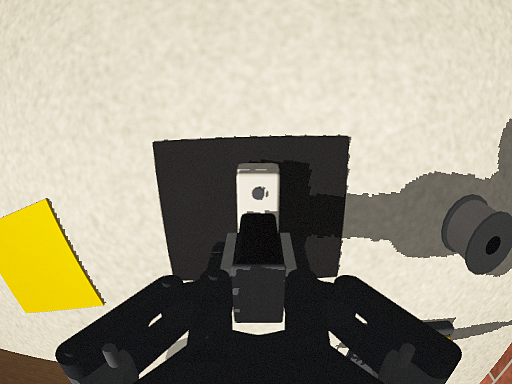

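View pics/s20a.png

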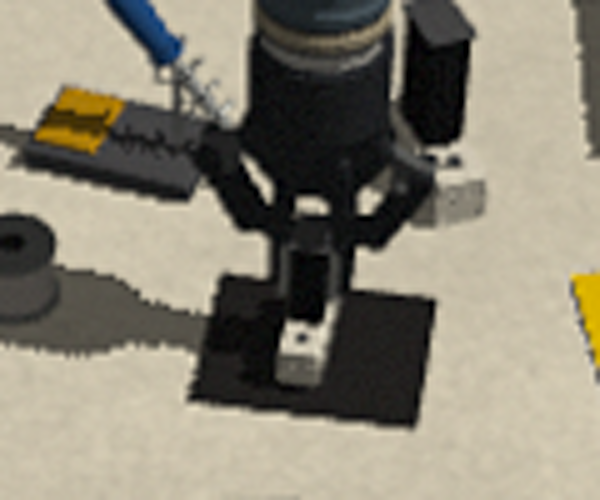

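Rake is over the mat centre, with a gap of about 7 mm left. Next I lower it in small steps.

play_rows(deltas=[[0, 0.002, 0, 0, 0, 0], [0, 0.004, 0, 0, 0, 0], [0, 0.005, 0, 0, 0, 0], [0, 0.005, 0, 0, 0, 0]])

```text
t: 26.8
tcp_pos: [0.5556, -0.2078, 0.0413]
tool_rot: [-0.535, 0.462, -0.463, 0.535]
force: [1.0, -0.1, -0.9]
finger_gap: 0.227
```

play_rows(deltas=[[0, 0.001, 0, 0, 0, 0], [0, 0.0015, 0, 0, 0, 0], [0, 0.0015, 0, 0, 0, 0]])

```text
t: 27.1
tcp_pos: [0.5558, -0.2078, 0.0403]
tool_rot: [-0.535, 0.462, -0.463, 0.535]
force: [-0.7, 0.5, 2.2]
finger_gap: 0.226
```

play_rows(deltas=[[0, 0.0003, 0, 0, 0, 0], [0, 0.0003, 0, 0, 0, 0], [0, 0.0003, 0, 0, 0, 0]])

```text
t: 27.4
tcp_pos: [0.5558, -0.2078, 0.0402]
tool_rot: [-0.535, 0.462, -0.463, 0.535]
force: [-2.3, 1.2, 5.9]
finger_gap: 0.229
```

play_rows(deltas=[[0, 0, 0, 0, 0, 0], [0, 0, 0, 0, 0, 0], [0, 0, 0, 0, 0, 0], [0, 0, 0, 0, 0, 0], [0, 0, 0, 0, 0, 0], [0, 0, 0, 0, 0, 0]], gripper=0.06, force=20)

```text
t: 28.0
tcp_pos: [0.5557, -0.2077, 0.0395]
tool_rot: [-0.535, 0.462, -0.463, 0.535]
force: [-0.3, -0.4, 0.1]
finger_gap: 0.702
```

```bash
python3 look.py 21;python3 - <<'E'
from h import *
snap('side','pics/s21.png');crop('pics/s21.png','pics/s21a.png',200,90,320,190,5)
E
```

```text
28.0 [ 0.5557 -0.2077  0.0395] [-0.28 -0.44  0.05] [0.058 0.015 0.032] tray [-0.1073 -0.1869]
8.31 [ 0.0013 -1.      0.0016]
```

View pics/w21.png

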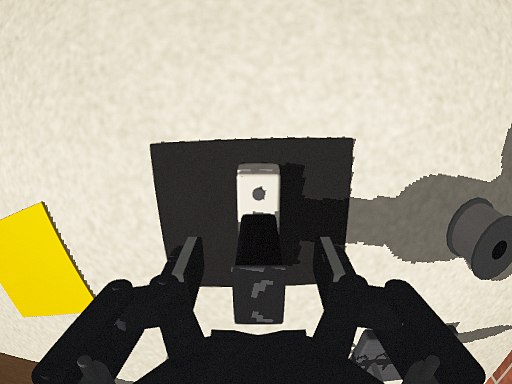

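View pics/s21a.png

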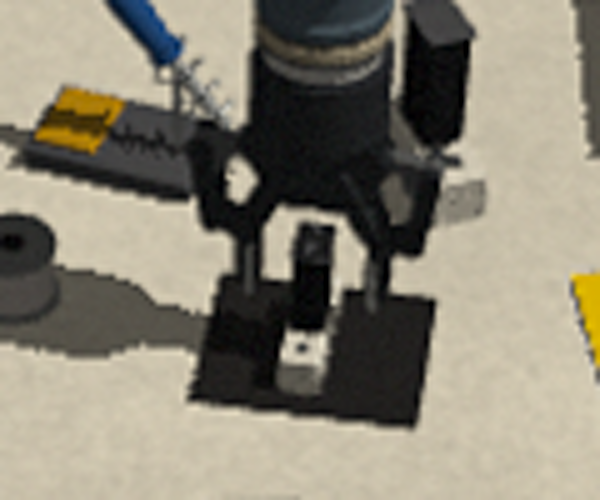

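The rake is free and standing on the mat. I'll pull straight up, then look at everything once more.

play_rows(deltas=[[0, -0.01, 0, 0, 0, 0], [0, -0.035, 0, 0, 0, 0], [0, -0.07, 0, 0, 0, 0], [0, -0.11, 0, 0, 0, 0], [0, -0.15, 0, 0, 0, 0], [0, -0.18, 0, 0, 0, 0], [0, -0.2, 0, 0, 0, 0], [0, -0.2, 0, 0, 0, 0]])

```text
t: 28.9
tcp_pos: [0.5572, -0.2085, 0.2439]
tool_rot: [-0.534, 0.459, -0.466, 0.536]
force: [0.2, -0.3, 0.4]
finger_gap: 0.706
```

```bash
python3 look.py 22;python3 - <<'E'
from h import *
s=sense();print(s['force'])
snap('side','pics/s22.png');snap('top','pics/t22.png')
crop('pics/t22.png','pics/t22a.png',200,115,280,215,6)
E
```

```text
28.9 [ 0.5572 -0.2085  0.2439] [ 0.16 -0.31  0.45] [ 0.023 -0.043  0.049] tray [-0.1063 -0.1882]
8.31 [ 0.0068 -0.9999  0.0084]
[ 0.4102808  -0.2966081  -0.71198954]
```

View pics/w22.png

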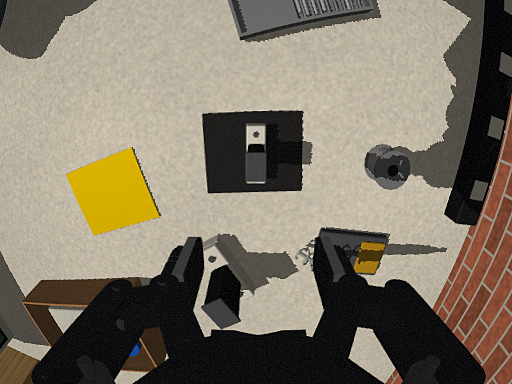

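View pics/s22.png

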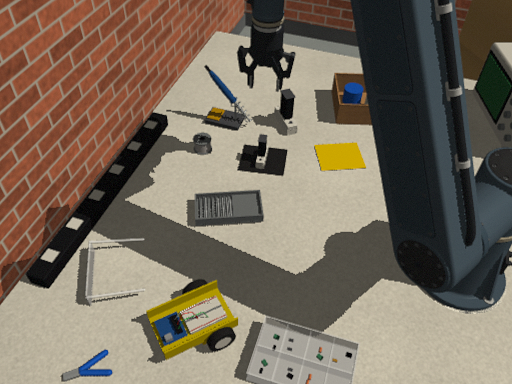

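View pics/t22a.png

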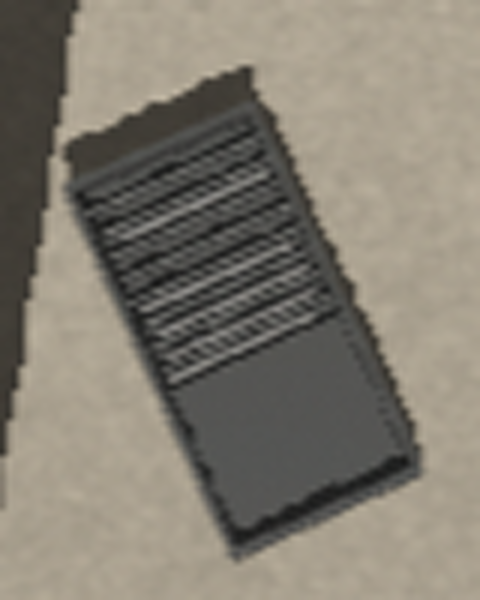

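```bash
python3 -c "
from station import *
print(sign_off())"
```

```text
the job is handed in; nothing more can be done
None
```

I took the rake from the black mat, landed it on the deck at about x = -67 mm, and combed across to about x = +53 mm. I then stood it back on its mat, let go and signed off at about 29 s.

- **Forces:** At the landing the wrist force touched about 19 N (limit 35 N there), and I backed off. While combing, readings were about 1–11 N normal. They were taken only at the end of each short move, so a brief peak in between would not show.
- **The catch:** The rake stalled at about x = 53 mm, with about 10 N normal and 6 N sideways. I eased back and came again, and it stalled at the same place. I did not force it further, so the rake stopped about 17 mm short of the far wall. I did not find out what it caught on.
- **Ridge steps:** By the measured tool position, the rake was in contact above x = 50 mm for a few tenths of a second. A check against the tray corner in the picture agreed to about 0.3 mm.
- **Rods:** The last wrist, side and top pictures show all five lying parallel in grooves 1–4 and 7. For the rod in groove 7, the position overlay alone did not settle its height. I judged it seated because it lies between the ridges and no shadow falls across them.
- **Rake and bench:** The rake stands upright near the mat's centre with the gripper about 200 mm clear. The robot car, organiser and solder spool looked unmoved.

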